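# Find the jaw blank with the recessed underside

### The arm

A 7-joint arm with a two-finger parallel gripper is mounted at the origin on the work surface. World frame = base frame: x ahead of the robot, y to its left, z up, the work surface at z = 0. Lengths are in m, angles in rad, forces in N, time in s.
With the tool pointing down it reaches from about 0.425 to 0.875 m from the base axis. Payload 4.7 kg.
Tool frame: the origin (TCP) lies at the very end of the fingers, on their centre line; the grasp point (between the pads) lies 19 mm behind it (grip_point_offset is the distance from the TCP to the grasp point, in m); x points along the fingers, z is the direction in which the jaws open and shut, and the axes are right-handed (so a half turn about x gives the same grasp; the last joint's range is limited). The gripper opens to 87 mm and grips with 3 to 60 N. Pads are 19 mm wide; open, the fingers measure 117 mm over their backs; the gripper's body (75 mm by 190 mm) begins 51 mm behind the grasp point.
Start: joints at [1.306, 0.321, -0.07, 1.45, 0.023, 1.371, -0.057], TCP at [0.179, -0.625, 0.223] pointing down, gripper open.
Joint ranges: [-2.86, 2.86], [-0.3, 2.09], [-1.38, 1.24], [0.06, 2.45], [-1.56, 4.7], [0.09, 2.05], [-2.69, 2.69]. Speed limits (rad/s): [2.57, 2.57, 3.14, 3.14, 3.14, 3.14, 3.14].

### API

Orientations are given as a rotation vector (axis times angle).
In Python, from bench import get_state, get_image, calibration, close_job, grip_point_offset gives the robot as it stands.
- The arm moves only by the tool play_rows, never from a script. Its argument "targets" is a list of rows, each an object with "claw": the closure, from 0 (fully open) to 1 (shut); "linear": the shift along the tool's x, y, z as a fraction of full scale, a list of three; "rotation": the turn, a rotation vector about the tool's x, y, z as a fraction of full scale, a list of three. In form: [{"claw": claw, "linear": [x, y, z], "rotation": [wx, wy, wz]}, ...]. A call has 1 to 10 rows; each row shifts and turns the pose as measured when the row begins, along the tool's axes as they then stand; what a row does not reach is not made up. Full scale, the value 1, is 2.5 cm for a shift and 90 degrees for a turn. A row lasts 1/12 s, in which the tool goes at most 41.7 mm and 7.16 degrees, less where a joint would pass 70% of its speed; a pose out of reach is approached as far as the arm can. A call with a number of a shift or a turn outside -1 to 1 is refused whole. A call with a gripper value outside its range is refused whole. The fingers move at their own pace and stop on an object; "newtons" is the grip in N (left out, the last holds). Time passes only in rows, so rows that do not move let the fingers close. It gives the time, the measured TCP pose, the force and the opening at its end, in the units of the state.
- get_state(): the state, without advancing time (a new reading comes with each control period).
- get_image(name): name is "scene" or "side" or "wrist"; returns the picture (420x560x3 uint8, blue, green, red); there is no depth.
- calibration(name): a dict with "fx", "fy", "cx", "cy" (pixels), "rvec" (rotation vector, rad) and "tvec" (3), from world to camera coordinates, as OpenCV has them; the wrist camera has in their place "hand_eye" (4x4, takes a point from camera to tool coordinates, whose origin is the TCP and whose axes are the tool frame's). Camera axes: x right, y down, z forward; pixel columns grow to the right and rows downward; lengths in m; the calibration is good to about 2 mm. The wrist camera is an equidistant fisheye: a pixel r from the principal point sees the ray r / f radians off the axis. A picture is of the moment at which its call begins: read the wrist's pose just before it. calibration takes no time and is no camera call.
- close_job(): hands the job in, once; it reports no verdict.
The state is a dict: "time": time; "joint_positions": joint angles; "qd": joint speeds; "joint_torque": joint torques, N m; "position": TCP position; "tool_rot": TCP orientation; "ft_force": force on the tool from outside, world axes, zero at the start; "torque": the same for the moment, N m; "grip_width": opening from 0.0 (shut) to 1.0 (fully open).
Only numpy, scipy, OpenCV 4.12 (cv2) and the standard library are available. Lean on these libraries where they do the work, as an engineer would, in place of code of your own. Each camera call takes 0.05 s, during which the arm holds its last target. There are 200 camera calls.

### The job

One of the three look-alike aluminium jaw blanks on the rubber mat has a cross-shaped recess milled in its underside. Turn the blanks over on the mat until you find it, then pick that one up and set it down (do not drop it) flat in the shallow steel tray with the recess facing up. The other two stay on the mat, lying flat either way up, and the bottle and the wrench are not to be disturbed.

Things in the scene. Friction and masses are not known exactly. Their poses are not given: they have to be found in the camera images.
- blank_a_mid (a point): aluminium jaw blank, rectangular block 90 (own x) x 44 (own y) x 30 mm (own z), 0.2 to 0.45 kg; starts with its two dark bolt holes (+z face) up. The point is its centre; own z points down once turned over. Underside plain. Stood on its 30 x 44 mm end a blank balances; a push near the top along its thickness topples it.
- blank_b_mid (a point): aluminium jaw blank, rectangular block 90 (own x) x 44 (own y) x 30 mm (own z), 0.2 to 0.45 kg; starts with its two dark bolt holes (+z face) up. The point is its centre; own z points down once turned over. Underside plain.
- blank_c_mid (a point): aluminium jaw blank, rectangular block 90 (own x) x 44 (own y) x 30 mm (own z), 0.2 to 0.45 kg; starts with its two dark bolt holes (+z face) up. The point is its centre; own z points down once turned over. This is the one with the cross recess in its underside (70 x 30 mm, 6 mm deep, closed all round). From above it looks like the others; the three swap places from start to start.
- tray: shallow open steel tray fixed to the bench, 170 (own x) x 150 (own y) x 25 mm high, walls and floor 4 to 5 mm thick; origin at the centre of its underside, on the bench top (z = 0). It stands to the left or to the right of the mat.
- mat: grey-green rubber mat fixed on the bench, 340 (own x) x 300 (own y) x 3 mm thick; origin at the centre of its underside. The blanks start one behind the other along its x, about 107 mm apart, with their own x within 0.3 rad of the mat's y.
- bin: blue plastic stock bin with steel pins in it, fixed to the bench on the side of the mat opposite the tray, 170 x 150 x 65 mm high; origin at the centre of its underside. Not used.
- bottle_mid (a point): white bottle, 64 mm diameter, 170 mm high, standing beyond the mat, beside the work; the point is its centre, half-way up. Leave alone.
- wrench: steel wrench 200 mm long lying on the bench beyond the mat, handle to its own -x; origin on its underside. Leave alone.
Things that resemble listed ones, but are neither listed nor needed, are in the scene too. Leave any turquoise look-alike of the part that bears blank_c_mid alone. What is shaped like the part that bears blank_b_mid but purple is not meant.

How it is judged:
By the outcome, as a careful person would: the job done as asked, in the order asked, and still so for the second after the job is handed in, with the robot touching nothing.
It also fails if it takes over 72 s, if anything falls off the work surface, if the arm or the gripper's body presses on something with over 40 N, if the wrist force passes 120 N, or if a joint passes its speed limit or range.

## Working session

There is one attempt and no reset: what is moved stays moved. The work goes in short steps, Python scripts to look and compute and a tool call to move; the robot and the scene stay as the last step left them, time stands still between calls to the robot, and variables do not carry over. Pictures are saved under pics/ and viewed, about 8 in all and at most 12, crops included, and the job is handed in when it is done.

Besides the shell and the picture viewer there is one more tool, called by a JSON object that holds its "name" and its "arguments". play_rows: Moves the arm, as the interface text tells. Shift numbers are shares of 2.5 cm and turn numbers shares of 90 degrees, none past 1 either way. Its arguments: {"type":"object","properties":{"targets":{"type":"array"},"newtons":{"type":"number"}},"required":["targets"]}

```bash
mkdir -p pics; ls; python3 - <<'E'
from bench import *
import cv2,numpy as np
s=get_state();print(s)
print(grip_point_offset)
a=get_image("scene");b=get_image("side")
cv2.imwrite("pics/s0.png",a);cv2.imwrite("pics/d0.png",b)
cv2.imwrite("pics/w0.png",get_image("wrist"))
for n in("scene","side","wrist"):print(calibration(n))
E
```

```text
pics
{'time': 0.0, 'joint_positions': array([ 1.30611448,  0.32184651, -0.07009961,  1.45169147,  0.0225951 ,
        1.37080048, -0.0568957 ]), 'qd': array([-0.00116417,  0.00025508, -0.00068886,  0.00039802, -0.00086062,
        0.000552  , -0.0014419 ]), 'joint_torque': array([-5.38191744e-04, -4.91286349e+01, -4.04133406e-01, -3.12525237e+01,
       -6.38177013e-02,  4.37792810e-02,  1.85533945e-04]), 'position': array([ 0.17867678, -0.62437215,  0.2214381 ]), 'tool_rot': array([ 1.00254092,  1.3299562 , -1.00070052]), 'ft_force': array([ 0.11977061, -0.46053996,  0.33452609]), 'torque': array([ 0.08071632, -0.00055809, -0.01759685]), 'grip_width': 1.002791553694419}
0.0187
{'fx': 398.83751597320884, 'fy': 398.83751597320884, 'cx': 279.86856930822313, 'cy': 216.1878233867599, 'rvec': array([ 1.42418075,  2.24323362, -0.79496719]), 'tvec': array([ 0.24841214, -0.40463819,  1.583628  ])}
{'fx': 479.0145451615333, 'fy': 479.0145451615333, 'cx': 276.7708300414348, 'cy': 205.57474008398495, 'rvec': array([ 2.35851247, -0.71277011,  0.24709893]), 'tvec': array([-0.53137562,  0.32916813,  1.01730131])}
{'fx': 325.19226210127806, 'fy': 325.19226210127806, 'cx': 282.65277463458546, 'cy': 216.02086136403267, 'hand_eye': array([[-6.46760308e-04, -2.41982368e-01,  9.70280431e-01,
        -1.61392609e-01],
       [-1.06943644e-03, -9.70279912e-01, -2.41982951e-01,
         6.49668310e-02],
       [ 9.99999219e-01, -1.19415822e-03,  3.68753773e-04,
        -6.20674647e-04],
       [ 0.00000000e+00,  0.00000000e+00,  0.00000000e+00,
         1.00000000e+00]])}
```

View pics/s0.png

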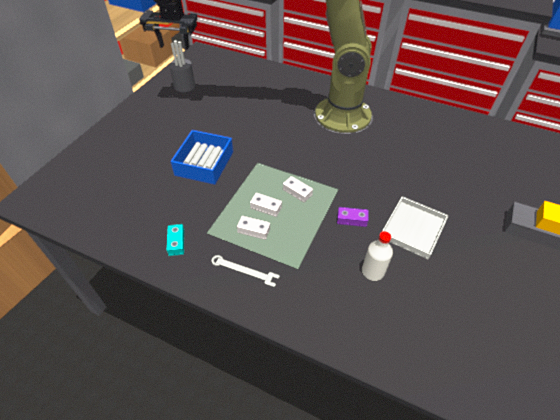

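View pics/d0.png

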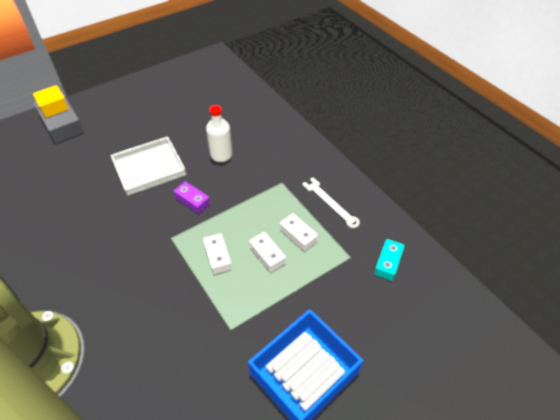

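The scene view shows the white blanks on the mat at about (297,188), (266,204) and (254,227). The tray is at (416,227), the bin at (203,157), the bottle at (376,258) and the wrench at (245,270). The side view shows the same layout. There are also purple and turquoise decoys, which I'll leave alone. Next I'll measure positions.

```bash
cat > h.py <<'E'
import cv2,numpy as np
from bench import *
from scipy.spatial.transform import Rotation as R
def cam(n):
    c=calibration(n);Rm=cv2.Rodrigues(np.array(c['rvec']))[0];return c,Rm,-Rm.T@np.array(c['tvec'])
def ray(n,uv,z):
    c,Rm,o=cam(n);d=Rm.T@np.array([(uv[0]-c['cx'])/c['fx'],(uv[1]-c['cy'])/c['fy'],1]);return (o+d*(z-o[2])/d[2])
def wray(uv,z,pos,rot):
    c=calibration('wrist');H=c['hand_eye'];p=np.array([(uv[0]-c['cx'])/c['fx'],(uv[1]-c['cy'])/c['fy']]);r=np.linalg.norm(p)
    d=np.r_[p/max(r,1e-9)*np.sin(r),np.cos(r)];T=R.from_rotvec(rot).as_matrix()
    o=pos+T@H[:3,3];d=T@H[:3,:3]@d;return o+d*(z-o[2])/d[2]
def proj(n,P):
    c=calibration(n);K=np.array([[c['fx'],0,c['cx']],[0,c['fy'],c['cy']],[0,0,1.]])
    return cv2.projectPoints(np.array(P,float).reshape(-1,3),c['rvec'],c['tvec'],K,None)[0].reshape(-1,2)
def st():
    s=get_state();return s,np.array(s['position']),R.from_rotvec(s['tool_rot']).as_matrix()
E
python3 - <<'E'
from h import *
np.set_printoptions(precision=4,suppress=True)
for n,f in(("scene","s0"),("side","d0")):
    im=cv2.imread(f"pics/{f}.png");hsv=cv2.cvtColor(im,cv2.COLOR_BGR2HSV)
    print(n,"cam at",cam(n)[2])
    g=cv2.inRange(hsv,(40,40,60),(80,255,255))
    cs=max(cv2.findContours(g,0,2)[0],key=cv2.contourArea);hull=cv2.convexHull(cs)
    q=cv2.approxPolyDP(hull,8,True)[:,0];print("mat",[ray(n,p,.003)[:2] for p in q])
    m=cv2.fillPoly(np.zeros_like(g),[hull],255)
    m=cv2.erode(m,np.ones((5,5)))&cv2.inRange(hsv,(0,0,185),(180,40,255))
    m=cv2.morphologyEx(m,cv2.MORPH_CLOSE,np.ones((5,5)))
    for c in cv2.findContours(m,0,2)[0]:
        if cv2.contourArea(c)<100:continue
        P=np.array([ray(n,p,.033)[:2] for p in c[:,0]])
        r=cv2.minAreaRect((P*1000).astype(np.float32));b=cv2.boxPoints(r)
        print("blank",np.array(r[0]),r[1],r[2], b[0],b[1],b[2])
    w=cv2.inRange(hsv,(0,0,110),(180,60,255))
    for c in cv2.findContours(w,0,2)[0]:
        a=cv2.contourArea(c)
        if 400<a<6000:
            x,y,ww,hh=cv2.boundingRect(c);
            P=np.array([ray(n,p,.025)[:2] for p in c[:,0]]);r=cv2.minAreaRect((P*1000).astype(np.float32));print("white",(x,y,ww,hh),r)
E
```

```text
scene cam at [1.2997 0.3261 0.9683]
mat [array([0.7297, 0.1203])]
white (211, 255, 69, 32) ((812.863525390625, -4.904762268066406), (41.28989791870117, 199.1288604736328), 4.210114002227783)
white (362, 240, 31, 41) ((625.3856201171875, 320.4716491699219), (138.9720916748047, 71.19926452636719), 4.509308338165283)
white (512, 202, 48, 35) ((271.62188720703125, 716.006103515625), (132.1523895263672, 92.31778717041016), 89.96234893798828)
white (382, 196, 67, 64) ((457.9486083984375, 385.05584716796875), (153.49269104003906, 194.01376342773438), 83.43244171142578)
white (184, 142, 39, 27) ((460.6822509765625, -352.8282775878906), (114.75688934326172, 109.10464477539062), 8.846714973449707)
white (395, 68, 102, 29) ((-366.7863464355469, 321.1027526855469), (40.533668518066406, 420.812255859375), 0.30211588740348816)
white (505, 61, 55, 60) ((-458.8839111328125, 710.1884155273438), (174.5821990966797, 524.4197387695312), 80.5095443725586)
white (366, 0, 25, 86) ((-625.2217407226562, -54.44606018066406), (857.5498046875, 103.48429107666016), 12.621451377868652)
side cam at [ 0.2307 -0.628
[... 203 characters left out ...]
266 [476.9509 -19.0674] [ 710.9941 -175.5798] [775.536  -79.0661]
white (266, 333, 78, 77) ((475.8717041015625, -348.4268798828125), (116.51295471191406, 118.15042877197266), 8.516735076904297)
white (38, 310, 47, 87) ((84.56830596923828, -22.411956787109375), (213.8414764404297, 72.98599243164062), 84.50445556640625)
white (302, 177, 59, 52) ((789.630615234375, -25.70966339111328), (46.679813385009766, 203.50697326660156), 2.1881346702575684)
white (110, 136, 77, 60) ((448.66949462890625, 375.3430480957031), (183.68099975585938, 179.45452880859375), 83.42994689941406)
white (205, 115, 28, 47) ((666.9070434570312, 360.712646484375), (203.09507751464844, 75.93722534179688), 63.52659606933594)
```

View pics/w0.png

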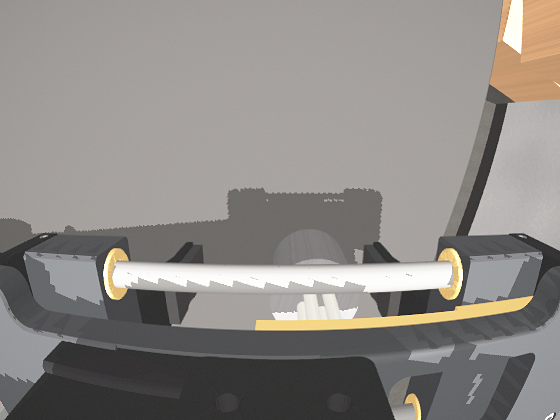

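The wrist view shows the gripper frame and, below it, the pen cup at about (310,290). I'll fix the mat mask now.

```bash
python3 - <<'E'
from h import *
np.set_printoptions(precision=4,suppress=True)
print("cup",ray("scene",(183,90),0))
for n,f,pt in(("scene","s0",(300,230)),("side","d0",(230,290))):
    im=cv2.imread(f"pics/{f}.png");hsv=cv2.cvtColor(im,cv2.COLOR_BGR2HSV)
    print(n,hsv[pt[1],pt[0]])
    h0,s0,v0=map(int,hsv[pt[1],pt[0]])
    g=cv2.inRange(hsv,(h0-12,s0//2,v0-50),(h0+12,255,v0+50))
    cs=max(cv2.findContours(g,0,2)[0],key=cv2.contourArea);hull=cv2.convexHull(cs)
    P=np.array([ray(n,p,.003)[:2] for p in cs[:,0]]);print("mat",cv2.minAreaRect((P*1000).astype(np.float32)))
    m=cv2.fillPoly(np.zeros_like(g),[hull],255)
    m=cv2.erode(m,np.ones((3,3)))&~g
    lum=im.min(2); print(lum[m>0].min())
    top=m&cv2.inRange(hsv,(0,0,0),(180,s0//2,255))
    for c in cv2.findContours(top,0,2)[0]:
        if cv2.contourArea(c)<100:continue
        k=np.zeros_like(g);cv2.drawContours(k,[c],-1,255,-1);v=im.mean(2);vv=v[k>0]
        t,_=cv2.threshold(vv.astype(np.uint8).reshape(-1,1),0,255,cv2.THRESH_OTSU)
        kk=((k>0)&(v>t)).astype(np.uint8);kk=cv2.morphologyEx(kk,cv2.MORPH_CLOSE,np.ones((7,7)))
        cc=max(cv2.findContours(kk,0,2)[0],key=cv2.contourArea)
        P=np.array([ray(n,p,.033)[:2] for p in cc[:,0]]);r=cv2.minAreaRect((P*1000).astype(np.float32))
        Q=np.array([ray(n,p,.003)[:2] for p in c[:,0]]);q=cv2.minAreaRect((Q*1000).astype(np.float32))
        # bolt holes: dark inside
        d=((kk>0)&(lum<t)).astype(np.uint8);h=[ray(n,x,.033)[:2] for x,a in zip(*(lambda o:(o[3][1:],o[2][1:,4]))(cv2.connectedComponentsWithStats(d))) if a>2]
        print("top",r,"all",q,"thr",t,"holes",h)
E
```

```text
cup [ 0.1319 -0.6636  0.    ]
scene [ 57  33 180]
mat ((563.7767333984375, -26.797012329101562), (342.5683898925781, 301.4754638671875), 0.3483591079711914)
115
top ((666.4501953125, -50.86495590209961), (46.332767486572266, 91.21760559082031), 8.103569984436035) all ((655.4666748046875, -58.973533630371094), (67.38179016113281, 99.23066711425781), 8.269683837890625) thr 213.0 holes [array([ 0.6698, -0.077 ]), array([ 0.6625, -0.0255])]
top ((576.65478515625, -55.68056106567383), (61.89397048950195, 95.257568359375), 1.3173387050628662) all ((556.170654296875, -65.60746765136719), (69.39814758300781, 102.82649993896484), 1.3174865245819092) thr 212.0 holes [array([ 0.5691, -0.0841]), array([ 0.5674, -0.0329]), array([ 0.5994, -0.0108])]
top ((464.6431579589844, 5.277606964111328), (92.27098846435547, 46.95114517211914), 75.44963836669922) all ((449.40869140625, -1.278350830078125), (108.52206420898438, 68.39466857910156), 74.62590026855469) thr 207.0 holes [array([ 0.4582, -0.0196]), array([0.4706, 0.0292])]
side [ 56  39 223]
mat ((563.9461669921875, -29.335464477539062), (339.12246
[... 196 characters left out ...]
107422), (114.2682876586914, 50.11406326293945), 75.42430114746094) thr 223.0 holes [array([0.4714, 0.0291]), array([ 0.4581, -0.0216])]
top ((568.7269287109375, -59.98944854736328), (48.7519416809082, 94.42664337158203), 1.7234036922454834) all ((576.0633544921875, -48.54975891113281), (57.03726577758789, 110.09585571289062), 1.5985121726989746) thr 219.0 holes [array([ 0.5681, -0.0333]), array([ 0.5696, -0.0858])]
top ((666.4521484375, -53.083343505859375), (49.184608459472656, 95.22583770751953), 7.907312393188477) all ((675.3021240234375, -40.95684814453125), (62.06828689575195, 108.79041290283203), 7.594929218292236) thr 218.0 holes [array([ 0.663 , -0.0271]), array([ 0.6702, -0.0788])]
```

```bash
cat >> h.py <<'E'
def goal(pos,lean,yaw):
    """tool: x along fingers; lean = degrees body leans toward blank -x side (world -y); yaw of blank own x from world x, deg"""
    L=np.array([np.cos(np.radians(yaw)),np.sin(np.radians(yaw)),0]);a=np.radians(lean)
    x=np.array([0,0,-1])*np.cos(a)+L*np.sin(a)
    z=np.array([L[1],-L[0],0]);y=np.cross(z,x)
    return np.array(pos),np.c_[x,y,z]
def need(g,flip=False):
    s,p,T=st();G=g[1]@np.diag([1,-1,-1]) if flip else g[1]
    d=T.T@(g[0]-p)*1000;r=np.degrees(R.from_matrix(T.T@G).as_rotvec())
    print("t",s['time'],"p",p.round(4),"shift mm(tool)",d.round(1),"turn deg(tool)",r.round(1),"q",np.round(s['joint_positions'],2))
E
python3 - <<'E'
from h import *
print(st()[2].round(3))
for lean in (0,40,-50): 
  need(goal((.6663,-.10,.16),lean,98))
  need(goal((.6663,-.10,.16),lean,98),True)
E
```

```text
[[-0.     0.961  0.275]
 [ 0.001  0.275 -0.961]
 [-1.    -0.    -0.001]]
t 0.15 p [ 0.1787 -0.6245  0.2217] shift mm(tool) [  62.2  613.1 -370. ] turn deg(tool) [-82.   -0.1  -0.1] q [ 1.31  0.32 -0.07  1.45  0.02  1.37 -0.06]
t 0.15 p [ 0.1787 -0.6245  0.2217] shift mm(tool) [  62.2  613.1 -370. ] turn deg(tool) [98.  -0.1  0.1] q [ 1.31  0.32 -0.07  1.45  0.02  1.37 -0.06]
t 0.15 p [ 0.1787 -0.6245  0.2217] shift mm(tool) [  62.2  613.1 -370. ] turn deg(tool) [-78.4  28.5  32.8] q [ 1.31  0.32 -0.07  1.45  0.02  1.37 -0.06]
t 0.15 p [ 0.1787 -0.6245  0.2217] shift mm(tool) [  62.2  613.1 -370. ] turn deg(tool) [ 93.6  34.  -29.5] q [ 1.31  0.32 -0.07  1.45  0.02  1.37 -0.06]
t 0.15 p [ 0.1787 -0.6245  0.2217] shift mm(tool) [  62.2  613.1 -370. ] turn deg(tool) [-76.4 -35.7 -41. ] q [ 1.31  0.32 -0.07  1.45  0.02  1.37 -0.06]
t 0.15 p [ 0.1787 -0.6245  0.2217] shift mm(tool) [  62.2  613.1 -370. ] turn deg(tool) [ 91.  -42.5  37. ] q [ 1.31  0.32 -0.07  1.45  0.02  1.37 -0.06]
```

```bash
cat >> h.py <<'E'
import json
def plan(g,n,claw=0,lift0=0,start=None,wrap=True):
    """n rows of straight pose interpolation, printed 10 per call"""
    s,p,T=st()
    if start is not None:p,T=start
    rv=R.from_matrix(T.T@g[1]).as_rotvec();print("t",s['time'],"p",p.round(4),"dist",np.round(g[0]-p,4),"turn",np.degrees(rv).round(1))
    if np.degrees(np.linalg.norm(rv))/n>7.0: print("TOO FAST TURN")
    for i in range(n):
        Ti=T@R.from_rotvec(rv*i/n).as_matrix();l=Ti.T@(g[0]-p)/n/.025
        if abs(l).max()>1: print("TOO FAST")
        print(i,[float(v) for v in l.round(2)],[float(v) for v in (rv/n/(np.pi/2)).round(3)])
BL={1:((.4645,.0045),75.3),2:((.5685,-.059),91.7),3:((.6663,-.052),98.)}
def Ld(yaw):return np.array([np.cos(np.radians(yaw)),np.sin(np.radians(yaw)),0])
def grasp1(b,lean=40,back=0,s=.030,z=.015):
    c,yaw=BL[b];L=Ld(yaw);P=np.r_[c,z]-(.045-s)*L
    g=goal(P,lean,yaw);return P-g[1][:,0]*back,g[1]
E
python3 - <<'E'
from h import *
g=grasp1(3,40,.10);print(g[0])
plan((g[0]+[0,0,.03],g[1]),26)
E
```

```text
[ 0.67733347 -0.13050723  0.09160444]
t 0.15 p [ 0.1787 -0.6245  0.2217] dist [ 0.4986  0.494  -0.1001] turn [-78.4  28.5  32.8]
0 [0.15, 0.95, -0.52] [-0.034, 0.012, 0.014]
1 [0.19, 0.97, -0.47] [-0.034, 0.012, 0.014]
2 [0.22, 0.99, -0.41] [-0.034, 0.012, 0.014]
TOO FAST
3 [0.24, 1.0, -0.35] [-0.034, 0.012, 0.014]
TOO FAST
4 [0.27, 1.01, -0.3] [-0.034, 0.012, 0.014]
TOO FAST
5 [0.3, 1.02, -0.24] [-0.034, 0.012, 0.014]
TOO FAST
6 [0.33, 1.03, -0.18] [-0.034, 0.012, 0.014]
TOO FAST
7 [0.35, 1.03, -0.12] [-0.034, 0.012, 0.014]
TOO FAST
8 [0.38, 1.02, -0.05] [-0.034, 0.012, 0.014]
TOO FAST
9 [0.4, 1.02, 0.01] [-0.034, 0.012, 0.014]
TOO FAST
10 [0.42, 1.0, 0.07] [-0.034, 0.012, 0.014]
11 [0.44, 0.99, 0.13] [-0.034, 0.012, 0.014]
12 [0.46, 0.97, 0.19] [-0.034, 0.012, 0.014]
13 [0.48, 0.95, 0.25] [-0.034, 0.012, 0.014]
14 [0.49, 0.92, 0.31] [-0.034, 0.012, 0.014]
15 [0.51, 0.9, 0.36] [-0.034, 0.012, 0.014]
16 [0.52, 0.86, 0.42] [-0.034, 0.012, 0.014]
17 [0.53, 0.83, 0.47] [-0.034, 0.012, 0.014]
18 [0.54, 0.79, 0.53] [-0.034, 0.012, 0.014]
19 [0.54, 0.75, 0.58] [-0.034, 0.012, 0.014]
20 [0.55, 0.71, 0.63] [-0.034, 0.012, 0.014]
21 [0.55, 0.66, 0.67] [-0.034, 0.012, 0.014]
22 [0.55, 0.61, 0.72] [-0.034, 0.012, 0.014]
23 [0.55, 0.56, 0.76] [-0.034, 0.012, 0.014]
24 [0.55, 0.51, 0.8] [-0.034, 0.012, 0.014]
25 [0.54, 0.45, 0.83] [-0.034, 0.012, 0.014]
```

{"name": "play_rows", "arguments": {"targets": [{"claw": 0, "linear": [-0.3, 0.8, -0.5], "rotation": [-0.03, 0, 0]}, {"claw": 0, "linear": [0, 0.95, -0.5], "rotation": [-0.04, 0, 0]}, {"claw": 0, "linear": [0, 0.95, -0.45], "rotation": [-0.04, 0, 0]}, {"claw": 0, "linear": [0, 1, -0.4], "rotation": [-0.04, 0, 0]}, {"claw": 0, "linear": [0, 1, -0.35], "rotation": [-0.04, 0, 0]}, {"claw": 0, "linear": [0, 1, -0.3], "rotation": [-0.04, 0, 0]}, {"claw": 0, "linear": [0, 1, -0.25], "rotation": [-0.04, 0, 0]}, {"claw": 0, "linear": [0, 1, -0.15], "rotation": [-0.04, 0, 0]}, {"claw": 0, "linear": [0, 1, -0.1], "rotation": [-0.04, 0, 0]}, {"claw": 0, "linear": [0, 1, 0], "rotation": [-0.04, 0, 0]}]}}

```text
time: 0.98
position: [0.3475, -0.4248, 0.2244]
tool_rot: [0.519, 1.517, -0.516]
ft_force: [0.6, -0.8, -0.3]
grip_width: 0.999
```

```bash
python3 - <<'E'
from h import *
g=grasp1(3,40,.10)
plan((g[0]+[0,0,.03],g[1]),20)
E
```

```text
t 0.9833 p [ 0.3475 -0.4248  0.2244] dist [ 0.3298  0.2943 -0.1028] turn [-44.1  15.5  37.7]
0 [0.2, 0.87, 0.16] [-0.024, 0.009, 0.021]
1 [0.23, 0.86, 0.2] [-0.024, 0.009, 0.021]
2 [0.25, 0.84, 0.23] [-0.024, 0.009, 0.021]
3 [0.28, 0.82, 0.27] [-0.024, 0.009, 0.021]
4 [0.3, 0.8, 0.3] [-0.024, 0.009, 0.021]
5 [0.32, 0.78, 0.34] [-0.024, 0.009, 0.021]
6 [0.34, 0.75, 0.37] [-0.024, 0.009, 0.021]
7 [0.36, 0.73, 0.41] [-0.024, 0.009, 0.021]
8 [0.38, 0.7, 0.44] [-0.024, 0.009, 0.021]
9 [0.4, 0.67, 0.47] [-0.024, 0.009, 0.021]
10 [0.41, 0.64, 0.5] [-0.024, 0.009, 0.021]
11 [0.42, 0.6, 0.53] [-0.024, 0.009, 0.021]
12 [0.44, 0.57, 0.56] [-0.024, 0.009, 0.021]
13 [0.45, 0.53, 0.59] [-0.024, 0.009, 0.021]
14 [0.45, 0.49, 0.61] [-0.024, 0.009, 0.021]
15 [0.46, 0.45, 0.64] [-0.024, 0.009, 0.021]
16 [0.47, 0.41, 0.66] [-0.024, 0.009, 0.021]
17 [0.47, 0.37, 0.68] [-0.024, 0.009, 0.021]
18 [0.47, 0.33, 0.7] [-0.024, 0.009, 0.021]
19 [0.47, 0.29, 0.72] [-0.024, 0.009, 0.021]
```

{"name": "play_rows", "arguments": {"targets": [{"claw": 0, "linear": [0.1, 0.87, 0.16], "rotation": [-0.024, 0.009, 0.021]}, {"claw": 0, "linear": [0.1, 0.86, 0.2], "rotation": [-0.024, 0.009, 0.021]}, {"claw": 0, "linear": [0.15, 0.84, 0.23], "rotation": [-0.024, 0.009, 0.021]}, {"claw": 0, "linear": [0.2, 0.82, 0.27], "rotation": [-0.024, 0.009, 0.021]}, {"claw": 0, "linear": [0.3, 0.8, 0.3], "rotation": [-0.024, 0.009, 0.021]}, {"claw": 0, "linear": [0.3, 0.78, 0.34], "rotation": [-0.024, 0.009, 0.021]}, {"claw": 0, "linear": [0.34, 0.75, 0.37], "rotation": [-0.024, 0.009, 0.021]}, {"claw": 0, "linear": [0.36, 0.73, 0.41], "rotation": [-0.024, 0.009, 0.021]}, {"claw": 0, "linear": [0.38, 0.7, 0.44], "rotation": [-0.024, 0.009, 0.021]}, {"claw": 0, "linear": [0.4, 0.67, 0.47], "rotation": [-0.024, 0.009, 0.021]}]}}

```text
time: 1.82
position: [0.527, -0.2598, 0.1846]
tool_rot: [0.494, 1.576, 0.122]
ft_force: [0.4, -0.5, -0.2]
grip_width: 1.0
```

{"name": "play_rows", "arguments": {"targets": [{"claw": 0, "linear": [0.4, 0.64, 0.5], "rotation": [-0.024, 0.009, 0.021]}, {"claw": 0, "linear": [0.4, 0.6, 0.53], "rotation": [-0.024, 0.009, 0.021]}, {"claw": 0, "linear": [0.4, 0.57, 0.56], "rotation": [-0.024, 0.009, 0.021]}, {"claw": 0, "linear": [0.4, 0.53, 0.59], "rotation": [-0.024, 0.009, 0.021]}, {"claw": 0, "linear": [0.4, 0.5, 0.61], "rotation": [-0.024, 0.009, 0.021]}, {"claw": 0, "linear": [0.4, 0.45, 0.64], "rotation": [-0.024, 0.009, 0.021]}, {"claw": 0, "linear": [0.4, 0.4, 0.66], "rotation": [-0.024, 0.009, 0.021]}, {"claw": 0, "linear": [0.4, 0.37, 0.68], "rotation": [-0.024, 0.009, 0.021]}, {"claw": 0, "linear": [0.4, 0.33, 0.7], "rotation": [-0.024, 0.009, 0.021]}, {"claw": 0, "linear": [0.4, 0.3, 0.72], "rotation": [-0.024, 0.009, 0.021]}]}}

```text
time: 2.65
position: [0.6982, -0.1043, 0.1413]
tool_rot: [0.466, 1.542, 0.754]
ft_force: [0.2, -0.3, -0.2]
grip_width: 1.003
```

```bash
python3 - <<'E'
from h import *
g=grasp1(3,40,.06);need(g)
plan(g,6)
E
```

```text
t 2.65 p [ 0.6982 -0.1043  0.1413] shift mm(tool) [ 59.9 -53.3 -24.9] turn deg(tool) [ 2.5 -1.4 -4.5] q [ 0.73  0.89 -0.59  1.07 -0.25  1.63  0.47]
t 2.65 p [ 0.6982 -0.1043  0.1413] dist [-0.0244 -0.0007 -0.0803] turn [ 2.5 -1.4 -4.5]
0 [0.4, -0.36, -0.17] [0.005, -0.003, -0.008]
1 [0.4, -0.35, -0.17] [0.005, -0.003, -0.008]
2 [0.41, -0.35, -0.16] [0.005, -0.003, -0.008]
3 [0.41, -0.34, -0.16] [0.005, -0.003, -0.008]
4 [0.41, -0.34, -0.16] [0.005, -0.003, -0.008]
5 [0.42, -0.33, -0.16] [0.005, -0.003, -0.008]
```

{"name": "play_rows", "arguments": {"targets": [{"claw": 0, "linear": [0.4, -0.4, -0.18], "rotation": [0.005, -0.003, -0.008]}, {"claw": 0, "linear": [0.4, -0.4, -0.18], "rotation": [0.005, -0.003, -0.008]}, {"claw": 0, "linear": [0.4, -0.35, -0.16], "rotation": [0.005, -0.003, -0.008]}, {"claw": 0, "linear": [0.4, -0.35, -0.16], "rotation": [0.005, -0.003, -0.008]}, {"claw": 0, "linear": [0.4, -0.34, -0.16], "rotation": [0.005, -0.003, -0.008]}, {"claw": 0, "linear": [0.4, -0.3, -0.16], "rotation": [0.005, -0.003, -0.008]}, {"claw": 0, "linear": [0, 0, 0], "rotation": [0, 0, 0]}]}}

```text
time: 3.23
position: [0.6777, -0.0963, 0.0434]
tool_rot: [0.465, 1.547, 0.677]
ft_force: [-0.8, -0.1, -1.1]
grip_width: 0.999
```

```bash
python3 - <<'E'
from h import *
plan(grasp1(3,40),5)
E
```

```text
t 3.2333 p [ 0.6777 -0.0963  0.0434] dist [-0.0093  0.0295 -0.0284] turn [-0.  -0.2 -1.6]
0 [0.33, 0.03, -0.04] [-0.0, -0.001, -0.004]
1 [0.33, 0.03, -0.04] [-0.0, -0.001, -0.004]
2 [0.33, 0.03, -0.04] [-0.0, -0.001, -0.004]
3 [0.33, 0.04, -0.04] [-0.0, -0.001, -0.004]
4 [0.33, 0.04, -0.04] [-0.0, -0.001, -0.004]
```

{"name": "play_rows", "arguments": {"targets": [{"claw": 0, "linear": [0.33, 0.03, -0.04], "rotation": [0, 0, -0.004]}, {"claw": 0, "linear": [0.33, 0.03, -0.04], "rotation": [0, 0, -0.004]}, {"claw": 0, "linear": [0.33, 0.03, -0.04], "rotation": [0, 0, -0.004]}, {"claw": 0, "linear": [0.3, 0.03, -0.04], "rotation": [0, 0, -0.004]}, {"claw": 0, "linear": [0, 0, 0], "rotation": [0, 0, 0]}]}}

```text
time: 3.65
position: [0.6714, -0.0706, 0.0184]
tool_rot: [0.447, 1.549, 0.661]
ft_force: [0.7, 0.1, -0.0]
grip_width: 0.998
```

```bash
python3 - <<'E'
from h import *
need(grasp1(3,40));print(st()[0]['ft_force'])
E
```

```text
t 3.65 p [ 0.6714 -0.0706  0.0184] shift mm(tool) [ 5.3  0.9 -2.4] turn deg(tool) [ 0.  -0.2 -0.4] q [ 0.73  0.88 -0.56  1.32 -0.21  1.35  0.5 ]
[ 0.6706226   0.07795383 -0.01491167]
```

Close enough. One small shift, then grip.

{"name": "play_rows", "arguments": {"newtons": 50, "targets": [{"claw": 0, "linear": [0.16, 0.04, -0.1], "rotation": [0, 0, 0]}, {"claw": 1, "linear": [0, 0, 0], "rotation": [0, 0, 0]}, {"claw": 1, "linear": [0, 0, 0], "rotation": [0, 0, 0]}, {"claw": 1, "linear": [0, 0, 0], "rotation": [0, 0, 0]}, {"claw": 1, "linear": [0, 0, 0], "rotation": [0, 0, 0]}, {"claw": 1, "linear": [0, 0, 0], "rotation": [0, 0, 0]}, {"claw": 1, "linear": [0, 0, 0], "rotation": [0, 0, 0]}]}}

```text
time: 4.23
position: [0.6696, -0.0675, 0.0181]
tool_rot: [0.445, 1.546, 0.661]
ft_force: [-0.1, 0.1, -0.1]
grip_width: 0.628
```

```bash
python3 - <<'E'
from h import *
s,p,T=st();print(p,s['grip_width'],s['ft_force'])
g=goal(p+[0,-.03,.10],-50,98);plan(g,14)
E
```

```text
[ 0.66963613 -0.06745622  0.01805562] 0.6275652673952011 [-0.08569661  0.14013537 -0.07271619]
t 4.2333 p [ 0.6696 -0.0675  0.0181] dist [ 0.   -0.03  0.1 ] turn [  0.2   0.1 -90.3]
0 [-0.27, 0.12, -0.01] [0.0, 0.0, -0.072]
1 [-0.28, 0.09, -0.01] [0.0, 0.0, -0.072]
2 [-0.29, 0.06, -0.01] [0.0, 0.0, -0.072]
3 [-0.3, 0.02, -0.01] [0.0, 0.0, -0.072]
4 [-0.3, -0.01, -0.01] [0.0, 0.0, -0.072]
5 [-0.29, -0.04, -0.01] [0.0, 0.0, -0.072]
6 [-0.29, -0.08, -0.01] [0.0, 0.0, -0.072]
7 [-0.28, -0.11, -0.01] [0.0, 0.0, -0.072]
8 [-0.26, -0.14, -0.01] [0.0, 0.0, -0.072]
9 [-0.25, -0.17, -0.01] [0.0, 0.0, -0.072]
10 [-0.23, -0.19, -0.01] [0.0, 0.0, -0.072]
11 [-0.2, -0.22, -0.01] [0.0, 0.0, -0.072]
12 [-0.18, -0.24, -0.01] [0.0, 0.0, -0.072]
13 [-0.15, -0.26, -0.01] [0.0, 0.0, -0.072]
```

{"name": "play_rows", "arguments": {"targets": [{"claw": 1, "linear": [0, 0, 0], "rotation": [0, 0, 0]}, {"claw": 1, "linear": [0, 0, 0], "rotation": [0, 0, 0]}, {"claw": 1, "linear": [0, 0, 0], "rotation": [0, 0, 0]}, {"claw": 1, "linear": [0, 0, 0], "rotation": [0, 0, 0]}]}}

```text
time: 4.57
position: [0.6697, -0.068, 0.0182]
tool_rot: [0.445, 1.546, 0.66]
ft_force: [-0.8, -0.6, 1.1]
grip_width: 0.5
```

{"name": "play_rows", "arguments": {"targets": [{"claw": 1, "linear": [-0.6, 0.4, 0], "rotation": [0, 0, 0]}, {"claw": 1, "linear": [-0.6, 0.4, 0], "rotation": [0, 0, -0.03]}, {"claw": 1, "linear": [-0.6, 0.3, 0], "rotation": [0, 0, -0.07]}, {"claw": 1, "linear": [-0.4, 0.1, 0], "rotation": [0, 0, -0.07]}, {"claw": 1, "linear": [-0.4, 0, 0], "rotation": [0, 0, -0.07]}, {"claw": 1, "linear": [-0.3, 0, 0], "rotation": [0, 0, -0.07]}]}}

```text
time: 5.07
position: [0.6685, -0.0991, 0.0934]
tool_rot: [0.058, 1.586, 0.25]
ft_force: [0.2, 0.2, -2.7]
grip_width: 0.5
```

```bash
python3 - <<'E'
from h import *
s,p,T=st();print(p,s['grip_width'],s['ft_force'])
g=goal([.668,-.09,.15],-55,98);plan(g,12)
E
```

```text
[ 0.66847725 -0.09906157  0.09339598] 0.4999246823984412 [ 0.20139181  0.24665861 -2.6725074 ]
t 5.0667 p [ 0.6685 -0.0991  0.0934] dist [-0.0005  0.0091  0.0566] turn [ -0.7  -1.  -66.3]
0 [-0.18, 0.07, 0.0] [-0.001, -0.001, -0.061]
1 [-0.18, 0.05, 0.0] [-0.001, -0.001, -0.061]
2 [-0.19, 0.03, 0.0] [-0.001, -0.001, -0.061]
3 [-0.19, 0.01, 0.0] [-0.001, -0.001, -0.061]
4 [-0.19, -0.01, 0.0] [-0.001, -0.001, -0.061]
5 [-0.19, -0.02, 0.0] [-0.001, -0.001, -0.061]
6 [-0.19, -0.04, 0.0] [-0.001, -0.001, -0.061]
7 [-0.18, -0.06, 0.0] [-0.001, -0.001, -0.061]
8 [-0.17, -0.08, 0.0] [-0.001, -0.001, -0.061]
9 [-0.17, -0.09, 0.0] [-0.001, -0.001, -0.061]
10 [-0.16, -0.11, 0.0] [-0.001, -0.001, -0.061]
11 [-0.15, -0.12, 0.0] [-0.001, -0.001, -0.061]
```

Gripped at 43.5 mm opening, with weight showing on the wrist. I'll keep rotating.

{"name": "play_rows", "arguments": {"targets": [{"claw": 1, "linear": [-0.2, 0, 0], "rotation": [0, 0, -0.065]}, {"claw": 1, "linear": [-0.2, 0, 0], "rotation": [0, 0, -0.065]}, {"claw": 1, "linear": [-0.2, 0, 0], "rotation": [0, 0, -0.065]}, {"claw": 1, "linear": [-0.2, 0, 0], "rotation": [0, 0, -0.065]}, {"claw": 1, "linear": [-0.2, 0, 0], "rotation": [0, 0, -0.065]}, {"claw": 1, "linear": [-0.2, 0, 0], "rotation": [0, 0, -0.065]}, {"claw": 1, "linear": [-0.2, 0, 0], "rotation": [0, 0, -0.065]}, {"claw": 1, "linear": [-0.2, -0.1, 0], "rotation": [0, 0, -0.065]}, {"claw": 1, "linear": [-0.2, -0.1, 0], "rotation": [0, 0, -0.065]}, {"claw": 1, "linear": [-0.1, 0, 0], "rotation": [0, 0, -0.065]}]}}

```text
time: 5.9
position: [0.6704, -0.0842, 0.1665]
tool_rot: [-0.742, 1.39, -0.594]
ft_force: [-1.0, -0.1, -4.3]
grip_width: 0.499
```

```bash
python3 - <<'E'
from h import *
need(goal([.668,-.09,.15],-50,98))
s,p,T=st();print(p,s['grip_width'],s['ft_force'])
u=proj("side",p)[0].astype(int);print(u)
im=get_image("side");x,y=max(u[0]-70,0),max(u[1]-70,0)
cv2.imwrite("pics/d1.png",cv2.resize(im[y:y+140,x:x+160],None,fx=4,fy=4))
E
```

```text
t 5.9 p [ 0.6704 -0.0842  0.1665] shift mm(tool) [14.8  8.9 -3.5] turn deg(tool) [-2.1 -0.2 -0.3] q [-0.13  0.5  -0.27  1.61  0.97  1.45 -0.61]
[ 0.67039054 -0.08416878  0.16646398] 0.49871422141194893 [-0.95237522 -0.08269209 -4.33133925]
[309 200]
```

View pics/d1.png

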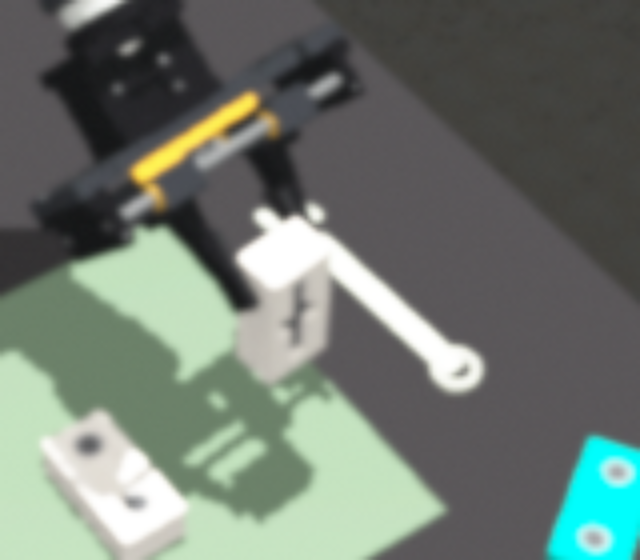

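The crop shows the held blank standing near (285,300) with a dark cross-shaped recess on its underside, so this one is blank C. Next I'll stand it on the mat, then re-grip it to finish turning it over.

```bash
python3 - <<'E'
from h import *
plan(goal([.670,-.086,.070],-50,98),8)
E
```

```text
t 5.95 p [ 0.6691 -0.0785  0.1615] dist [ 0.0009 -0.0075 -0.0915] turn [-1.5 -0.1 -0.3]
0 [0.32, 0.32, -0.01] [-0.002, -0.0, -0.0]
1 [0.32, 0.32, -0.01] [-0.002, -0.0, -0.0]
2 [0.32, 0.32, -0.01] [-0.002, -0.0, -0.0]
3 [0.32, 0.32, -0.01] [-0.002, -0.0, -0.0]
4 [0.32, 0.33, -0.0] [-0.002, -0.0, -0.0]
5 [0.32, 0.33, -0.0] [-0.002, -0.0, -0.0]
6 [0.32, 0.33, -0.0] [-0.002, -0.0, -0.0]
7 [0.32, 0.33, -0.0] [-0.002, -0.0, -0.0]
```

{"name": "play_rows", "arguments": {"targets": [{"claw": 1, "linear": [0.33, 0.33, 0], "rotation": [-0.003, 0, 0]}, {"claw": 1, "linear": [0.33, 0.33, 0], "rotation": [-0.003, 0, 0]}, {"claw": 1, "linear": [0.33, 0.33, 0], "rotation": [-0.003, 0, 0]}, {"claw": 1, "linear": [0.33, 0.33, 0], "rotation": [-0.003, 0, 0]}, {"claw": 1, "linear": [0.33, 0.33, 0], "rotation": [-0.003, 0, 0]}, {"claw": 1, "linear": [0.33, 0.33, 0], "rotation": [-0.003, 0, 0]}, {"claw": 1, "linear": [0.2, 0.2, 0], "rotation": [-0.003, 0, 0]}, {"claw": 1, "linear": [0, 0, 0], "rotation": [0, 0, 0]}]}}

```text
time: 6.62
position: [0.6683, -0.0882, 0.0749]
tool_rot: [-0.763, 1.417, -0.559]
ft_force: [-0.0, -0.5, -3.3]
grip_width: 0.502
```

```bash
python3 - <<'E'
from h import *
need(goal([.670,-.086,.064],-50,98));print(st()[0]['ft_force'])
E
```

```text
t 6.6167 p [ 0.6683 -0.0882  0.0749] shift mm(tool) [5.6 9.5 2.1] turn deg(tool) [ 0.3 -0.6 -1.1] q [-0.13  0.61 -0.25  1.65  1.    1.36 -0.69]
[-7.85644617e-04 -4.61702519e-01 -3.34400748e+00]
```

{"name": "play_rows", "arguments": {"targets": [{"claw": 1, "linear": [0.07, 0.08, 0.0], "rotation": [0, -0.003, -0.006]}, {"claw": 1, "linear": [0.07, 0.08, 0], "rotation": [0, -0.003, -0.006]}, {"claw": 1, "linear": [0.07, 0.08, 0], "rotation": [0, 0, 0]}, {"claw": 1, "linear": [0.03, 0.04, 0], "rotation": [0, 0, 0]}, {"claw": 1, "linear": [0, 0, 0], "rotation": [0, 0, 0]}]}}

```text
time: 7.03
position: [0.6688, -0.0894, 0.0655]
tool_rot: [-0.779, 1.4, -0.573]
ft_force: [0.2, 0.6, -2.6]
grip_width: 0.501
```

```bash
python3 - <<'E'
from h import *
need(goal([.670,-.086,.064],-50,98));print(st()[0]['ft_force'])
E
```

```text
t 7.0333 p [ 0.6688 -0.0894  0.0655] shift mm(tool) [-1.5  3.2  1.6] turn deg(tool) [0.2 0.  0.1] q [-0.14  0.62 -0.25  1.66  1.03  1.35 -0.72]
[ 0.15034799  0.61009651 -2.64500759]
```

{"name": "play_rows", "arguments": {"targets": [{"claw": 1, "linear": [0.03, 0.04, 0.0], "rotation": [0, 0, 0]}, {"claw": 1, "linear": [0.03, 0.04, 0], "rotation": [0, 0, 0]}, {"claw": 1, "linear": [0.0, 0.0, 0], "rotation": [0, 0, 0]}]}}

```text
time: 7.28
position: [0.6695, -0.0886, 0.0643]
tool_rot: [-0.779, 1.398, -0.573]
ft_force: [-0.6, -0.5, -2.9]
grip_width: 0.501
```

{"name": "play_rows", "arguments": {"targets": [{"claw": 1, "linear": [0.04, 0.05, 0.0], "rotation": [0, 0, 0]}, {"claw": 1, "linear": [0.04, 0.05, 0], "rotation": [0, 0, 0]}, {"claw": 1, "linear": [0.0, 0.0, 0], "rotation": [0, 0, 0]}]}}

```text
time: 7.53
position: [0.6702, -0.0884, 0.0642]
tool_rot: [-0.78, 1.395, -0.577]
ft_force: [0.5, 0.6, -4.2]
grip_width: 0.505
```

{"name": "play_rows", "arguments": {"targets": [{"claw": 1, "linear": [0.03, 0.04, 0.0], "rotation": [0, 0, 0]}, {"claw": 1, "linear": [0.0, 0.0, 0], "rotation": [0, 0, 0]}]}}

```text
time: 7.7
position: [0.6706, -0.0885, 0.064]
tool_rot: [-0.78, 1.394, -0.578]
ft_force: [-0.8, -0.8, -1.9]
grip_width: 0.503
```

{"name": "play_rows", "arguments": {"targets": [{"claw": 1, "linear": [0.1, 0.12, 0.0], "rotation": [0, 0, 0]}, {"claw": 1, "linear": [0.0, 0.0, 0], "rotation": [0, 0, 0]}]}}

```text
time: 7.87
position: [0.6709, -0.0888, 0.0643]
tool_rot: [-0.782, 1.391, -0.584]
ft_force: [-0.1, 0.9, -3.8]
grip_width: 0.503
```

```bash
python3 - <<'E'
from h import *
for i in range(3):
  s,p,T=st();print(p,s['ft_force']);im=get_image("side")
u=proj("side",[.67,-.088,.05])[0].astype(int);x,y=u-55
cv2.imwrite("pics/d2.png",cv2.resize(im[y:y+110,x:x+110],None,fx=5,fy=5,interpolation=2))
E
```

```text
[ 0.67091568 -0.08877174  0.06429029] [-0.10294662  0.90494615 -3.81381321]
[ 0.67114672 -0.08878298  0.06399772] [ 0.66907533  0.19955408 -3.68991082]
[ 0.67120594 -0.0889931   0.06388181] [-0.85103474  1.40187507  1.48215825]
```

View pics/d2.png

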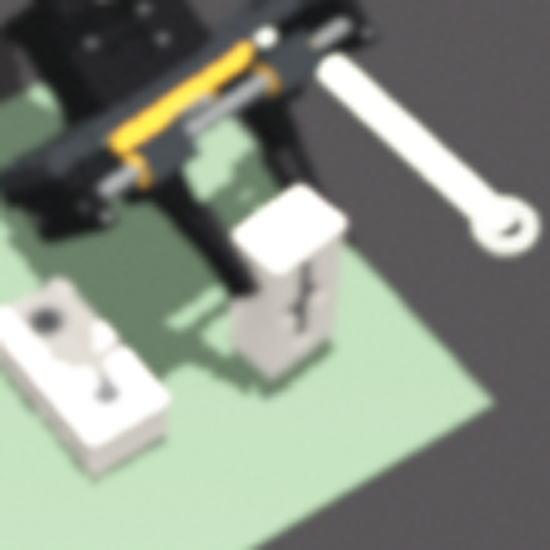

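The crop shows the blank upright near (290,290), with its base at (270,380) touching or nearly touching its shadow. I'll check contact with a projection and the tilt.

```bash
python3 - <<'E'
from h import *
s,p,T=st();u=proj("side",[.67,-.088,.05])[0].astype(int)-55
L=Ld(98);z=np.array([L[1],-L[0],0])
need(goal([.670,-.086,.064],-50,98))
for zz in(.003,.006,.010,.093): 
  for a in(-1,1):
    P=np.r_[p[:2],zz]+z*.022*a-L*.015;print(zz,a,((proj("side",P)[0]-u)*5).round(0))
E
```

```text
t 8.0167 p [ 0.6712 -0.089   0.0639] shift mm(tool) [-2.5  1.9 -0.7] turn deg(tool) [-0.2  0.2  0.7] q [-0.15  0.63 -0.24  1.66  1.04  1.35 -0.74]
0.003 -1 [268. 379.]
0.003 1 [331. 330.]
0.006 -1 [268. 375.]
0.006 1 [331. 327.]
0.01 -1 [268. 371.]
0.01 1 [332. 322.]
0.093 -1 [275. 270.]
0.093 1 [342. 220.]
```

{"name": "play_rows", "arguments": {"targets": [{"claw": 1, "linear": [0.16, 0.18, -0.04], "rotation": [0, 0, 0]}]}}

```text
time: 8.1
position: [0.6714, -0.0897, 0.0635]
tool_rot: [-0.785, 1.386, -0.59]
ft_force: [-13.6, 13.6, 38.8]
grip_width: 0.502
```

{"name": "play_rows", "arguments": {"targets": [{"claw": 1, "linear": [-0.05, -0.06, 0], "rotation": [0, 0, 0]}, {"claw": 0.2, "linear": [0, 0, 0], "rotation": [0, 0, 0]}, {"claw": 0.2, "linear": [0, 0, 0], "rotation": [0, 0, 0]}, {"claw": 0.2, "linear": [0, 0, 0], "rotation": [0, 0, 0]}, {"claw": 0.2, "linear": [0, 0, 0], "rotation": [0, 0, 0]}, {"claw": 0.2, "linear": [0, 0, 0], "rotation": [0, 0, 0]}]}}

```text
time: 8.6
position: [0.672, -0.0906, 0.0649]
tool_rot: [-0.785, 1.385, -0.591]
ft_force: [0.7, -0.5, -0.1]
grip_width: 0.765
```

```bash
python3 - <<'E'
from h import *
s,p,T=st();print(p,s['grip_width'],s['ft_force'])
g=goal([.670,-.089,.064],-50,98);need(g)
print(T.round(2))
E
```

```text
[ 0.67204726 -0.09063613  0.06492895] 0.7648630682139734 [ 0.69781309 -0.47333966 -0.05435779]
t 8.6 p [ 0.672  -0.0906  0.0649] shift mm(tool) [-0.9  1.9 -1.8] turn deg(tool) [-0.4  0.3  1.1] q [-0.15  0.63 -0.24  1.66  1.04  1.35 -0.74]
[[ 0.11 -0.08  0.99]
 [-0.77  0.62  0.14]
 [-0.63 -0.78  0.01]]
```

{"name": "play_rows", "arguments": {"targets": [{"claw": 0.2, "linear": [0, 0, 0], "rotation": [0, 0, 0.075]}, {"claw": 0.2, "linear": [0, 0, 0], "rotation": [0, 0, 0.075]}, {"claw": 0.2, "linear": [0, 0, 0], "rotation": [0, 0, 0.075]}, {"claw": 0.2, "linear": [0, 0, 0], "rotation": [0, 0, 0.075]}, {"claw": 0.2, "linear": [0, 0, 0], "rotation": [0, 0, 0.075]}]}}

```text
time: 9.02
position: [0.67, -0.0769, 0.057]
tool_rot: [-0.341, 1.534, -0.091]
ft_force: [-1.2, 0.4, -0.8]
grip_width: 0.802
```

```bash
python3 - <<'E'
from h import *
print(st()[0]['ft_force'])
plan(goal([.672,-.089,.064],40,98),9)
E
```

```text
[-1.24902826  0.41178825 -0.79307596]
t 9.0167 p [ 0.67   -0.0769  0.057 ] dist [ 0.002  -0.0121  0.007 ] turn [ 1.3 -0.2 55.8]
0 [-0.01, -0.06, 0.0] [0.002, -0.0, 0.069]
1 [-0.02, -0.06, 0.0] [0.002, -0.0, 0.069]
2 [-0.03, -0.06, 0.0] [0.002, -0.0, 0.069]
3 [-0.03, -0.05, 0.0] [0.002, -0.0, 0.069]
4 [-0.04, -0.05, 0.0] [0.002, -0.0, 0.069]
5 [-0.04, -0.04, 0.0] [0.002, -0.0, 0.069]
6 [-0.05, -0.04, 0.0] [0.002, -0.0, 0.069]
7 [-0.05, -0.03, 0.0] [0.002, -0.0, 0.069]
8 [-0.06, -0.03, 0.0] [0.002, -0.0, 0.069]
```

{"name": "play_rows", "arguments": {"targets": [{"claw": 0.2, "linear": [-0.08, -0.18, 0], "rotation": [0.002, 0, 0.07]}, {"claw": 0.2, "linear": [-0.08, -0.18, 0], "rotation": [0.002, 0, 0.07]}, {"claw": 0.2, "linear": [-0.08, -0.18, 0], "rotation": [0.002, 0, 0.07]}, {"claw": 0.2, "linear": [-0.08, -0.16, 0], "rotation": [0.002, 0, 0.07]}, {"claw": 0.2, "linear": [-0.08, -0.15, 0], "rotation": [0.002, 0, 0.07]}, {"claw": 0.2, "linear": [-0.08, -0.12, 0], "rotation": [0.002, 0, 0.07]}, {"claw": 0.2, "linear": [-0.08, -0.1, 0], "rotation": [0.002, 0, 0.07]}, {"claw": 0.2, "linear": [-0.04, -0.05, 0], "rotation": [0, 0, 0.06]}, {"claw": 0.2, "linear": [0, 0, 0], "rotation": [0, 0, 0]}]}}

```text
time: 9.77
position: [0.6769, -0.122, 0.0751]
tool_rot: [0.392, 1.54, 0.588]
ft_force: [-2.5, -2.2, -2.4]
grip_width: 0.8
```

```bash
python3 - <<'E'
from h import *
s,p,T=st();print(s['ft_force'],s['grip_width'])
need(goal([.672,-.089,.064],40,98))
E
```

```text
[-2.48290281 -2.22126495 -2.40501544] 0.8000048770669604
t 9.7667 p [ 0.6769 -0.122   0.0751] shift mm(tool) [28.5 20.6 -0.9] turn deg(tool) [-0.2  1.1  4.3] q [ 0.78  0.82 -0.6   1.27 -0.14  1.41  0.45]
```

{"name": "play_rows", "arguments": {"targets": [{"claw": 0.2, "linear": [0.25, 0.2, 0], "rotation": [0, 0.004, 0.015]}, {"claw": 0.2, "linear": [0.25, 0.2, 0], "rotation": [0, 0.004, 0.015]}, {"claw": 0.2, "linear": [0.25, 0.2, 0], "rotation": [0, 0.004, 0.015]}, {"claw": 0.2, "linear": [0.25, 0.18, 0], "rotation": [0, 0, 0]}, {"claw": 0.2, "linear": [0, 0, 0], "rotation": [0, 0, 0]}]}}

```text
time: 10.18
position: [0.6714, -0.0844, 0.0663]
tool_rot: [0.441, 1.554, 0.653]
ft_force: [0.9, 0.6, 0.3]
grip_width: 0.798
```

```bash
python3 - <<'E'
from h import *
s,p,T=st();print(s['ft_force'],s['grip_width'])
need(goal([.672,-.089,.064],40,98))
u=proj("side",[.67,-.088,.05])[0].astype(int)-55
im=get_image("side");x,y=u
cv2.imwrite("pics/d3.png",cv2.resize(im[y:y+110,x:x+110],None,fx=5,fy=5,interpolation=2))
E
```

```text
[0.8984928  0.6354324  0.26000087] 0.797963359238593
t 10.1833 p [ 0.6714 -0.0844  0.0663] shift mm(tool) [-1.2 -5.  -0.1] turn deg(tool) [-0.1 -0.4  0.1] q [ 0.77  0.85 -0.62  1.28 -0.18  1.42  0.45]
```

View pics/d3.png

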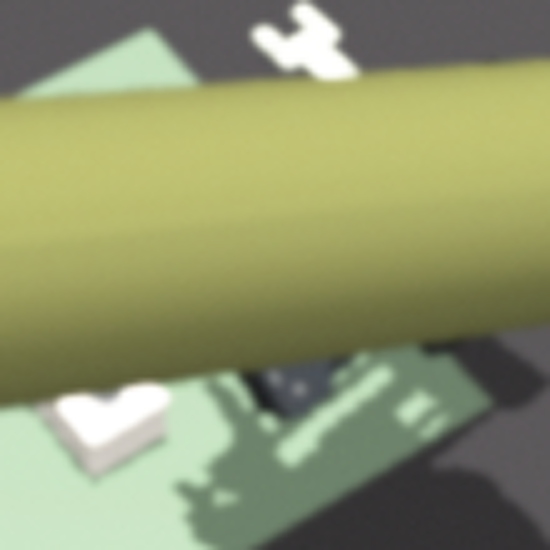

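The arm hides the blank in this view, but the measured pose is within 5 mm of the plan. Closing now.

{"name": "play_rows", "arguments": {"newtons": 50, "targets": [{"claw": 1, "linear": [0, -0.06, 0], "rotation": [0, 0, 0]}, {"claw": 1, "linear": [0, 0, 0], "rotation": [0, 0, 0]}, {"claw": 1, "linear": [0, 0, 0], "rotation": [0, 0, 0]}, {"claw": 1, "linear": [0, 0, 0], "rotation": [0, 0, 0]}, {"claw": 1, "linear": [0, 0, 0], "rotation": [0, 0, 0]}, {"claw": 1, "linear": [0, 0, 0], "rotation": [0, 0, 0]}, {"claw": 1, "linear": [0, 0, 0], "rotation": [0, 0, 0]}, {"claw": 1, "linear": [0, 0, 0], "rotation": [0, 0, 0]}]}}

```text
time: 10.9
position: [0.6726, -0.0828, 0.0686]
tool_rot: [0.432, 1.552, 0.655]
ft_force: [0.6, 0.1, -0.1]
grip_width: 0.501
```

```bash
python3 - <<'E'
from h import *
s,p,T=st();print(p,s['ft_force'],s['grip_width'])
need(goal([.671,-.0844,.064],40,98))
E
```

```text
[ 0.67262888 -0.082776    0.06862865] [ 0.58852136  0.07299323 -0.12586732] 0.5006265995207828
t 10.9 p [ 0.6726 -0.0828  0.0686] shift mm(tool) [ 2.7 -4.  -1.8] turn deg(tool) [ 0.3 -0.4  0.4] q [ 0.77  0.85 -0.63  1.28 -0.17  1.42  0.45]
```

```bash
python3 - <<'E'
from h import *
plan(goal([.667,-.045,.09],-50,98),14)
E
```

```text
t 10.9 p [ 0.6726 -0.0828  0.0686] dist [-0.0056  0.0378  0.0214] turn [  0.5  -0.1 -89.6]
0 [0.02, 0.12, -0.0] [0.0, -0.0, -0.071]
1 [0.01, 0.12, -0.0] [0.0, -0.0, -0.071]
2 [-0.01, 0.12, -0.0] [0.0, -0.0, -0.071]
3 [-0.02, 0.12, -0.0] [0.0, -0.0, -0.071]
4 [-0.03, 0.12, -0.0] [0.0, -0.0, -0.071]
5 [-0.05, 0.12, -0.0] [0.0, -0.0, -0.071]
6 [-0.06, 0.11, -0.0] [0.0, -0.0, -0.071]
7 [-0.07, 0.1, -0.0] [0.0, -0.0, -0.071]
8 [-0.08, 0.09, -0.0] [0.0, -0.0, -0.071]
9 [-0.09, 0.08, -0.0] [0.0, -0.0, -0.071]
10 [-0.1, 0.07, -0.0] [0.0, -0.0, -0.071]
11 [-0.11, 0.06, -0.0] [0.0, -0.0, -0.071]
12 [-0.11, 0.05, -0.0] [0.0, -0.0, -0.071]
13 [-0.12, 0.04, -0.0] [0.0, -0.0, -0.071]
```

{"name": "play_rows", "arguments": {"targets": [{"claw": 1, "linear": [-0.4, 0.3, 0], "rotation": [0, 0, 0]}, {"claw": 1, "linear": [-0.4, 0.35, 0], "rotation": [0, 0, -0.03]}, {"claw": 1, "linear": [-0.4, 0.25, 0], "rotation": [0, 0, -0.07]}, {"claw": 1, "linear": [-0.1, 0.2, 0], "rotation": [0, 0, -0.07]}, {"claw": 1, "linear": [-0.05, 0.2, 0], "rotation": [0, 0, -0.07]}, {"claw": 1, "linear": [-0.05, 0.2, 0], "rotation": [0, 0, -0.07]}, {"claw": 1, "linear": [-0.05, 0.2, 0], "rotation": [0, 0, -0.07]}, {"claw": 1, "linear": [-0.05, 0.2, 0], "rotation": [0, 0, -0.07]}]}}

```text
time: 11.57
position: [0.6688, -0.0824, 0.1198]
tool_rot: [-0.132, 1.572, 0.056]
ft_force: [0.5, 0.2, -3.7]
grip_width: 0.499
```

```bash
python3 - <<'E'
from h import *
s,p,T=st();print(p,s['ft_force'],s['grip_width'])
plan(goal([.667,-.045,.07],-50,98),9)
E
```

```text
[ 0.66882771 -0.08238449  0.11977671] [ 0.49339927  0.15429306 -3.74831982] 0.4994286421883565
t 11.5667 p [ 0.6688 -0.0824  0.1198] dist [-0.0018  0.0374 -0.0498] turn [ -0.9  -0.9 -47.3]
0 [0.21, 0.18, 0.01] [-0.001, -0.001, -0.058]
1 [0.2, 0.2, 0.01] [-0.001, -0.001, -0.058]
2 [0.18, 0.21, 0.01] [-0.001, -0.001, -0.058]
3 [0.16, 0.23, 0.01] [-0.001, -0.001, -0.058]
4 [0.14, 0.24, 0.01] [-0.001, -0.001, -0.058]
5 [0.11, 0.25, 0.01] [-0.001, -0.001, -0.058]
6 [0.09, 0.26, 0.01] [-0.001, -0.001, -0.058]
7 [0.07, 0.27, 0.01] [-0.001, -0.001, -0.058]
8 [0.04, 0.27, 0.01] [-0.001, -0.001, -0.058]
```

{"name": "play_rows", "arguments": {"targets": [{"claw": 1, "linear": [0.2, 0.25, 0], "rotation": [0, 0, -0.06]}, {"claw": 1, "linear": [0.2, 0.25, 0], "rotation": [0, 0, -0.06]}, {"claw": 1, "linear": [0.18, 0.25, 0], "rotation": [0, 0, -0.06]}, {"claw": 1, "linear": [0.16, 0.25, 0], "rotation": [0, 0, -0.06]}, {"claw": 1, "linear": [0.14, 0.25, 0], "rotation": [0, 0, -0.06]}, {"claw": 1, "linear": [0.1, 0.25, 0], "rotation": [0, 0, -0.06]}, {"claw": 1, "linear": [0.1, 0.25, 0], "rotation": [0, 0, -0.06]}, {"claw": 1, "linear": [0, 0.25, 0], "rotation": [0, 0, -0.06]}, {"claw": 1, "linear": [0, 0.2, 0], "rotation": [0, 0, -0.03]}, {"claw": 1, "linear": [0, 0, 0], "rotation": [0, 0, 0]}]}}

```text
time: 12.4
position: [0.6644, -0.0213, 0.0801]
tool_rot: [-0.758, 1.392, -0.588]
ft_force: [-0.9, 0.7, -3.7]
grip_width: 0.501
```

```bash
python3 - <<'E'
from h import *
s,p,T=st();print(p,s['ft_force'],s['grip_width'])
plan(goal([.667,-.045,.018],-50,98),6)
E
```

```text
[ 0.66438487 -0.02126962  0.08008163] [-0.87954671  0.6986892  -3.69115669] 0.5009398567911979
t 12.4 p [ 0.6644 -0.0213  0.0801] dist [ 0.0026 -0.0237 -0.0621] turn [-1.2 -0.1  0. ]
0 [0.39, 0.21, -0.01] [-0.002, -0.0, 0.0]
1 [0.39, 0.21, -0.01] [-0.002, -0.0, 0.0]
2 [0.39, 0.21, -0.01] [-0.002, -0.0, 0.0]
3 [0.39, 0.21, -0.01] [-0.002, -0.0, 0.0]
4 [0.39, 0.21, -0.01] [-0.002, -0.0, 0.0]
5 [0.39, 0.21, -0.01] [-0.002, -0.0, 0.0]
```

{"name": "play_rows", "arguments": {"targets": [{"claw": 1, "linear": [0.38, 0.22, 0], "rotation": [-0.003, 0, 0]}, {"claw": 1, "linear": [0.38, 0.22, 0], "rotation": [-0.003, 0, 0]}, {"claw": 1, "linear": [0.38, 0.22, 0], "rotation": [-0.003, 0, 0]}, {"claw": 1, "linear": [0.38, 0.22, 0], "rotation": [-0.003, 0, 0]}, {"claw": 1, "linear": [0.3, 0.2, 0], "rotation": [-0.002, 0, 0]}, {"claw": 1, "linear": [0, 0, 0], "rotation": [0, 0, 0]}]}}

```text
time: 12.9
position: [0.6679, -0.0436, 0.0269]
tool_rot: [-0.763, 1.404, -0.574]
ft_force: [0.4, -0.9, -3.0]
grip_width: 0.504
```

```bash
python3 - <<'E'
from h import *
s,p,T=st();print(p,s['ft_force'],s['grip_width'])
need(goal([.667,-.045,.012],-50.4,98))
E
```

```text
[ 0.66791455 -0.04360503  0.02694936] [ 0.44558022 -0.87055168 -2.97885651] 0.5036512934185656
t 12.9 p [ 0.6679 -0.0436  0.0269] shift mm(tool) [10.7 10.6 -1.1] turn deg(tool) [-0.4 -0.3 -0.9] q [-0.18  0.7  -0.29  1.62  1.03  1.38 -0.8 ]
```

{"name": "play_rows", "arguments": {"targets": [{"claw": 1, "linear": [0.1, 0.1, 0], "rotation": [-0.001, 0, -0.004]}, {"claw": 1, "linear": [0.1, 0.1, 0], "rotation": [-0.001, 0, -0.004]}, {"claw": 1, "linear": [0.1, 0.1, 0], "rotation": [-0.001, 0, 0]}, {"claw": 1, "linear": [0.07, 0.08, 0], "rotation": [0, 0, 0]}, {"claw": 1, "linear": [0, 0, 0], "rotation": [0, 0, 0]}]}}

```text
time: 13.32
position: [0.6686, -0.0479, 0.0134]
tool_rot: [-0.774, 1.402, -0.586]
ft_force: [-0.3, -0.4, -3.1]
grip_width: 0.499
```

{"name": "play_rows", "arguments": {"targets": [{"claw": 1, "linear": [0.05, 0.06, 0], "rotation": [0, 0, 0]}, {"claw": 1, "linear": [0.05, 0.06, 0], "rotation": [0, 0, 0]}]}}

```text
time: 13.48
position: [0.669, -0.0477, 0.0125]
tool_rot: [-0.777, 1.4, -0.59]
ft_force: [-5.0, 1.8, 8.5]
grip_width: 0.499
```

{"name": "play_rows", "arguments": {"targets": [{"claw": 1, "linear": [0.05, 0.06, 0], "rotation": [0, 0, 0]}, {"claw": 1, "linear": [0.05, 0.06, 0], "rotation": [0, 0, 0]}]}}

```text
time: 13.65
position: [0.6689, -0.0477, 0.0126]
tool_rot: [-0.779, 1.399, -0.595]
ft_force: [-3.5, 0.6, 5.1]
grip_width: 0.5
```

{"name": "play_rows", "arguments": {"targets": [{"claw": 0.2, "linear": [0, 0, 0], "rotation": [0, 0, 0]}, {"claw": 0.2, "linear": [0, 0, 0], "rotation": [0, 0, 0]}, {"claw": 0.2, "linear": [0, 0, 0], "rotation": [0, 0, 0]}, {"claw": 0.2, "linear": [0, 0, 0], "rotation": [0, 0, 0]}, {"claw": 0.2, "linear": [-0.4, -0.1, 0], "rotation": [0, 0, 0]}, {"claw": 0, "linear": [-0.9, -0.2, 0], "rotation": [0, 0, 0]}, {"claw": 0, "linear": [-0.9, -0.2, 0], "rotation": [0, 0, 0]}, {"claw": 0, "linear": [-0.9, -0.2, 0], "rotation": [0, 0, 0]}, {"claw": 0, "linear": [-0.9, -0.2, 0], "rotation": [0, 0, 0.03]}, {"claw": 0, "linear": [-0.9, -0.2, 0], "rotation": [0, 0, 0.07]}]}}

```text
time: 14.48
position: [0.6551, 0.0328, 0.11]
tool_rot: [-0.672, 1.454, -0.468]
ft_force: [0.2, -0.1, -0.4]
grip_width: 0.989
```

```bash
python3 - <<'E'
from h import *
s,p,T=st();print(p,s['ft_force'],s['grip_width'])
a=get_image("scene");b=get_image("side");cv2.imwrite("pics/s4.png",a);cv2.imwrite("pics/d4.png",b)
u=proj("scene",[.56,-.03,.03])[0].astype(int);v=proj("side",[.56,-.03,.03])[0].astype(int)
f=lambda im,u:cv2.resize(im[u[1]-75:u[1]+75,u[0]-100:u[0]+100],None,fx=4,fy=2*2)[:, :]
cv2.imwrite("pics/c4.png",cv2.resize(np.vstack([f(a,u)[100:500],f(b,v)[50:550]]),None,fx=.66,fy=.66))
plan(goal([.665,-.045,.15],0,98),9)
E
```

```text
[0.6550916  0.03276874 0.11004531] [ 0.21631755 -0.07886832 -0.38848523] 0.9885101438089797
t 14.5833 p [0.6606 0.0302 0.1198] dist [ 0.0044 -0.0752  0.0302] turn [-0.8  0.1 41.9]
0 [0.12, -0.34, -0.02] [-0.001, 0.0, 0.052]
1 [0.1, -0.35, -0.02] [-0.001, 0.0, 0.052]
2 [0.07, -0.35, -0.02] [-0.001, 0.0, 0.052]
3 [0.04, -0.36, -0.02] [-0.001, 0.0, 0.052]
4 [0.01, -0.36, -0.02] [-0.001, 0.0, 0.052]
5 [-0.02, -0.36, -0.02] [-0.001, 0.0, 0.052]
6 [-0.05, -0.36, -0.03] [-0.001, 0.0, 0.052]
7 [-0.08, -0.35, -0.03] [-0.001, 0.0, 0.052]
8 [-0.11, -0.34, -0.03] [-0.001, 0.0, 0.052]
```

View pics/c4.png

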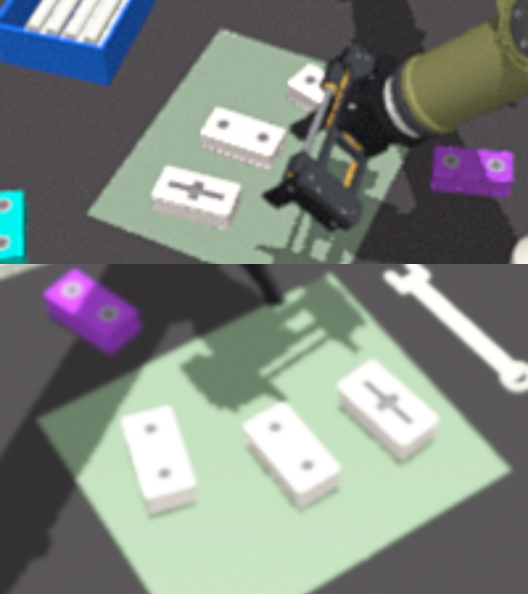

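The crops show blank C flat on the mat with the cross recess up, at about (195,190) in the upper crop. The other two are untouched with holes up. Next I'll locate C and the tray accurately.

```bash
python3 - <<'E'
from h import *
np.set_printoptions(precision=4,suppress=True)
for n,f,f0 in(("scene","s4","s0"),("side","d4","d0")):
    im=cv2.imread(f"pics/{f}.png");v=im.mean(2)
    u=proj(n,[.666,-.065,.033])[0].astype(int)
    k=np.zeros(v.shape,np.uint8);k[u[1]-25:u[1]+26,u[0]-32:u[0]+33]=1
    sat=cv2.cvtColor(im,cv2.COLOR_BGR2HSV)[...,1]
    m=((v>212)&(sat<18)&(k>0)).astype(np.uint8)
    m=cv2.morphologyEx(m,cv2.MORPH_CLOSE,np.ones((3,3)))
    c=max(cv2.findContours(m,0,2)[0],key=cv2.contourArea)
    P=np.array([ray(n,p,.033)[:2]*1000 for p in c[:,0]],np.float32);print(n,"C",cv2.minAreaRect(P))
    d=((v<180)&(k>0)&(cv2.drawContours(np.zeros_like(m),[cv2.convexHull(c)],-1,1,-1)>0));d=cv2.erode(cv2.drawContours(np.zeros_like(m),[cv2.convexHull(c)],-1,1,-1),np.ones((5,5)))&d
    yx=np.argwhere(d);P=np.array([ray(n,q[::-1],.033)[:2]*1000 for q in yx],np.float32);print("cross",cv2.minAreaRect(P),len(P))
    im=cv2.imread(f"pics/{f0}.png");v=im.mean(2);sat=cv2.cvtColor(im,cv2.COLOR_BGR2HSV)[...,1]
    w=((v>110)&(sat<60)).astype(np.uint8)
    u=proj(n,[.45,.38,.01])[0].astype(int)
    for c in cv2.findContours(w,0,2)[0]:
        if cv2.pointPolygonTest(cv2.convexHull(c),(float(u[0]),float(u[1])),False)>0 and cv2.contourArea(c)>800:
            h=cv2.convexHull(c)
            for e in(3,5):
                q=cv2.approxPolyDP(h,e,True)[:,0];print("tray",[(tuple(map(int,p)),ray(n,p,.025)[:2].round(3),ray(n,p,0)[:2].round(3)) for p in q])
E
```

```text
scene C ((671.2272338867188, -66.31632995605469), (48.135799407958984, 91.38743591308594), 7.522824764251709)
cross ((672.3181762695312, -65.34400939941406), (22.727001190185547, 60.4757194519043), 25.334468841552734) 59
tray [((401, 196), array([0.357, 0.32 ]), array([0.332, 0.32 ])), ((448, 216), array([0.377, 0.471]), array([0.353, 0.475])), ((427, 259), array([0.562, 0.446]), array([0.543, 0.449])), ((392, 243), array([0.55 , 0.342]), array([0.53 , 0.342])), ((382, 229), array([0.513, 0.301]), array([0.492, 0.301]))]
tray [((401, 196), array([0.357, 0.32 ]), array([0.332, 0.32 ])), ((448, 216), array([0.377, 0.471]), array([0.353, 0.475])), ((427, 259), array([0.562, 0.446]), array([0.543, 0.449])), ((392, 243), array([0.55 , 0.342]), array([0.53 , 0.342])), ((382, 229), array([0.513, 0.301]), array([0.492, 0.301]))]
side C ((671.4136352539062, -68.24757385253906), (50.34882736206055, 98.8080825805664), 6.382160186767578)
cross ((671.3810424804688, -68.32238006591797), (14.623954772949219, 51.93980407714844), 23.684383392333984) 19
tray [((168, 136), array([0.545, 0.45 ]), array([0.554, 0.478])), ((186, 174), array([0.52 , 0.279]), array([0.527, 0.302])), ((127, 195), array([0.354, 0.297]), array([0.357, 0.321])), ((110, 154), array([0.373, 0.473]), array([0.377, 0.502]))]
tray [((168, 136), array([0.545, 0.45 ]), array([0.554, 0.478])), ((186, 174), array([0.52 , 0.279]), array([0.527, 0.302])), ((127, 195), array([0.354, 0.297]), array([0.357, 0.321])), ((110, 154), array([0.373, 0.473]), array([0.377, 0.502]))]
```

{"name": "play_rows", "arguments": {"targets": [{"claw": 0.1, "linear": [0, -0.3, 0], "rotation": [0, 0, 0.05]}, {"claw": 0.1, "linear": [0, -0.4, 0], "rotation": [0, 0, 0.06]}, {"claw": 0.1, "linear": [0, -0.4, 0], "rotation": [0, 0, 0.06]}, {"claw": 0.1, "linear": [0, -0.4, 0], "rotation": [0, 0, 0.06]}, {"claw": 0.1, "linear": [0, -0.4, 0], "rotation": [0, 0, 0.06]}, {"claw": 0.1, "linear": [0, -0.4, 0], "rotation": [0, 0, 0.06]}, {"claw": 0.1, "linear": [-0.1, -0.4, 0], "rotation": [0, 0, 0.06]}, {"claw": 0.1, "linear": [0, 0, 0], "rotation": [0, 0, 0.03]}]}}

```text
time: 15.25
position: [0.6705, -0.0193, 0.16]
tool_rot: [-0.123, 1.548, 0.108]
ft_force: [0.5, -1.8, -0.1]
grip_width: 0.9
```

Tray rim centre is about (0.451, 0.386), rotated about -7°. C's centre is (0.671, -0.067) with yaw 97°.

```bash
python3 - <<'E'
from h import *
plan(goal([.671,-.067,.06],0,97),7)
E
```

```text
t 15.25 p [ 0.6705 -0.0193  0.16  ] dist [ 0.0005 -0.0477 -0.1   ] turn [1.5 1.1 0.6]
0 [0.57, -0.26, -0.05] [0.002, 0.002, 0.001]
1 [0.57, -0.26, -0.05] [0.002, 0.002, 0.001]
2 [0.57, -0.27, -0.04] [0.002, 0.002, 0.001]
3 [0.57, -0.27, -0.04] [0.002, 0.002, 0.001]
4 [0.57, -0.27, -0.04] [0.002, 0.002, 0.001]
5 [0.57, -0.27, -0.04] [0.002, 0.002, 0.001]
6 [0.57, -0.27, -0.03] [0.002, 0.002, 0.001]
```

{"name": "play_rows", "arguments": {"targets": [{"claw": 0.1, "linear": [0.4, -0.4, -0.05], "rotation": [0.002, 0.002, 0]}, {"claw": 0.1, "linear": [0.55, -0.35, -0.05], "rotation": [0.002, 0.002, 0]}, {"claw": 0.1, "linear": [0.55, -0.3, -0.04], "rotation": [0.002, 0.002, 0]}, {"claw": 0.1, "linear": [0.55, -0.3, -0.04], "rotation": [0.002, 0.002, 0]}, {"claw": 0.1, "linear": [0.55, -0.3, -0.04], "rotation": [0.002, 0.002, 0]}, {"claw": 0.1, "linear": [0.55, -0.25, -0.04], "rotation": [0.002, 0.002, 0]}, {"claw": 0.1, "linear": [0, 0, 0], "rotation": [0, 0, 0]}]}}

```text
time: 15.83
position: [0.6691, -0.0742, 0.0719]
tool_rot: [-0.112, 1.574, 0.087]
ft_force: [-0.1, -0.3, -0.8]
grip_width: 0.9
```

```bash
python3 - <<'E'
from h import *
need(goal([.671,-.067,.011],0,97))
E
```

```text
t 15.8333 p [ 0.6691 -0.0742  0.0719] shift mm(tool) [60.8  7.8  3.2] turn deg(tool) [ 0.3 -0.4  0.9] q [ 0.41  0.52 -0.47  1.54  0.26  1.15  0.01]
```

{"name": "play_rows", "arguments": {"targets": [{"claw": 0.1, "linear": [0.3, 0.1, 0.04], "rotation": [0, 0, 0.005]}, {"claw": 0.1, "linear": [0.5, 0.1, 0.04], "rotation": [0, 0, 0.005]}, {"claw": 0.1, "linear": [0.5, 0.1, 0.04], "rotation": [0, 0, 0]}, {"claw": 0.1, "linear": [0.5, 0.05, 0.02], "rotation": [0, 0, 0]}, {"claw": 0.1, "linear": [0.3, 0, 0], "rotation": [0, 0, 0]}, {"claw": 0.1, "linear": [0.1, 0, 0], "rotation": [0, 0, 0]}, {"claw": 0.1, "linear": [0, 0, 0], "rotation": [0, 0, 0]}]}}

```text
time: 16.42
position: [0.6703, -0.0584, 0.0088]
tool_rot: [-0.101, 1.578, 0.109]
ft_force: [0.1, -0.2, 0.4]
grip_width: 0.902
```

```bash
python3 - <<'E'
from h import *
need(goal([.671,-.067,.011],0,97));print(st()[0]['ft_force'])
E
```

```text
t 16.4167 p [ 0.6703 -0.0584  0.0088] shift mm(tool) [-2.2 -8.6 -0.5] turn deg(tool) [ 0.7 -0.6 -0.3] q [ 0.39  0.59 -0.46  1.57  0.28  1.05 -0.01]
[ 0.08805333 -0.18452526  0.41034377]
```

{"name": "play_rows", "arguments": {"newtons": 45, "targets": [{"claw": 0.1, "linear": [-0.08, -0.15, -0.02], "rotation": [0.004, -0.003, 0]}, {"claw": 0.1, "linear": [-0.08, -0.15, 0], "rotation": [0.004, -0.003, 0]}, {"claw": 0.5, "linear": [0, 0, 0], "rotation": [0, 0, 0]}, {"claw": 1, "linear": [0, 0, 0], "rotation": [0, 0, 0]}, {"claw": 1, "linear": [0, 0, 0], "rotation": [0, 0, 0]}, {"claw": 1, "linear": [0, 0, 0], "rotation": [0, 0, 0]}, {"claw": 1, "linear": [0, 0, 0], "rotation": [0, 0, 0]}, {"claw": 1, "linear": [0, 0, 0], "rotation": [0, 0, 0]}, {"claw": 1, "linear": [0, 0, 0], "rotation": [0, 0, 0]}, {"claw": 1, "linear": [0, 0, 0], "rotation": [0, 0, 0]}]}}

```text
time: 17.25
position: [0.673, -0.068, 0.0169]
tool_rot: [-0.09, 1.563, 0.096]
ft_force: [0.6, -0.8, -0.4]
grip_width: 0.501
```

```bash
python3 - <<'E'
from h import *
need(goal([.671,-.067,.011],0,97));s,p,T=st();print(s['ft_force'],s['grip_width'])
plan(goal([.451,.386,.11],0,83),24,start=(p+[0,0,.1],T))
E
```

```text
t 17.25 p [ 0.673  -0.068   0.0169] shift mm(tool) [ 5.9  1.2 -1.9] turn deg(tool) [-0.2  0.3 -0.2] q [ 0.4   0.58 -0.46  1.58  0.28  1.05 -0.01]
[ 0.64159205 -0.81236597 -0.42813992] 0.5008530160129331
t 17.25 p [ 0.673  -0.068   0.1169] dist [-0.222   0.454  -0.0069] turn [13.8  0.3 -0.2]
0 [0.01, 0.8, -0.28] [0.006, 0.0, -0.0]
1 [0.01, 0.79, -0.29] [0.006, 0.0, -0.0]
2 [0.01, 0.79, -0.29] [0.006, 0.0, -0.0]
3 [0.01, 0.79, -0.3] [0.006, 0.0, -0.0]
4 [0.01, 0.78, -0.31] [0.006, 0.0, -0.0]
5 [0.01, 0.78, -0.32] [0.006, 0.0, -0.0]
6 [0.01, 0.78, -0.33] [0.006, 0.0, -0.0]
7 [0.01, 0.77, -0.33] [0.006, 0.0, -0.0]
8 [0.01, 0.77, -0.34] [0.006, 0.0, -0.0]
9 [0.01, 0.77, -0.35] [0.006, 0.0, -0.0]
10 [0.01, 0.76, -0.36] [0.006, 0.0, -0.0]
11 [0.01, 0.76, -0.36] [0.006, 0.0, -0.0]
12 [0.01, 0.76, -0.37] [0.006, 0.0, -0.0]
13 [0.01, 0.75, -0.38] [0.006, 0.0, -0.0]
14 [0.01, 0.75, -0.39] [0.006, 0.0, -0.0]
15 [0.01, 0.74, -0.39] [0.006, 0.0, -0.0]
16 [0.01, 0.74, -0.4] [0.006, 0.0, -0.0]
17 [0.01, 0.74, -0.41] [0.006, 0.0, -0.0]
18 [0.01, 0.73, -0.42] [0.006, 0.0, -0.0]
19 [0.01, 0.73, -0.42] [0.006, 0.0, -0.0]
20 [0.01, 0.72, -0.43] [0.006, 0.0, -0.0]
21 [0.01, 0.72, -0.44] [0.006, 0.0, -0.0]
22 [0.01, 0.72, -0.45] [0.006, 0.0, -0.0]
23 [0.01, 0.71, -0.45] [0.006, 0.0, -0.0]
```

```bash
python3 - <<'E'
from h import *
print(ray("scene",(376,275),0),ray("side",(220,158),0), ray("scene",(385,237),.17),ray("side",(216,111),.17))
E
```

```text
[0.65740441 0.33049384 0.        ] [ 6.39262773e-01  3.04965170e-01 -1.11022302e-16] [0.65489016 0.31895795 0.17      ] [0.64681061 0.30583856 0.17      ]
```

{"name": "play_rows", "arguments": {"targets": [{"claw": 1, "linear": [-0.5, 0, 0], "rotation": [0, 0, 0]}, {"claw": 1, "linear": [-0.9, 0, 0], "rotation": [0, 0, 0]}, {"claw": 1, "linear": [-0.9, 0, 0], "rotation": [0, 0, 0]}, {"claw": 1, "linear": [-0.9, 0, 0], "rotation": [0, 0, 0]}, {"claw": 1, "linear": [-0.9, 0.2, -0.4], "rotation": [0, 0, 0]}, {"claw": 1, "linear": [-0.6, 0.4, -0.6], "rotation": [0, 0, 0]}, {"claw": 1, "linear": [-0.3, 0.5, -0.7], "rotation": [0, 0, 0]}, {"claw": 1, "linear": [0, 0.6, -0.7], "rotation": [0.006, 0, 0]}, {"claw": 1, "linear": [0, 0.7, -0.7], "rotation": [0.006, 0, 0]}, {"claw": 1, "linear": [0, 0.7, -0.7], "rotation": [0.006, 0, 0]}]}}

```text
time: 18.08
position: [0.5651, -0.0038, 0.1476]
tool_rot: [-0.062, 1.571, 0.069]
ft_force: [-0.6, 1.0, -2.0]
grip_width: 0.499
```

```bash
python3 - <<'E'
from h import *
s,p,T=st();print(s['ft_force'],s['grip_width'])
plan(goal([.451,.386,.15],0,83),16)
E
```

```text
[-0.59885517  1.00166624 -1.97738817] 0.4994482323884736
t 18.0833 p [ 0.5651 -0.0038  0.1476] dist [-0.1141  0.3898  0.0024] turn [11.8 -0.1 -0.3]
0 [-0.0, 0.99, -0.2] [0.008, -0.0, -0.0]
1 [-0.0, 0.99, -0.22] [0.008, -0.0, -0.0]
2 [-0.0, 0.99, -0.23] [0.008, -0.0, -0.0]
3 [-0.0, 0.99, -0.24] [0.008, -0.0, -0.0]
4 [-0.0, 0.98, -0.25] [0.008, -0.0, -0.0]
5 [-0.0, 0.98, -0.27] [0.008, -0.0, -0.0]
6 [-0.0, 0.98, -0.28] [0.008, -0.0, -0.0]
7 [-0.0, 0.97, -0.29] [0.008, -0.0, -0.0]
8 [-0.0, 0.97, -0.3] [0.008, -0.0, -0.0]
9 [-0.0, 0.96, -0.32] [0.008, -0.0, -0.0]
10 [-0.0, 0.96, -0.33] [0.008, -0.0, -0.0]
11 [-0.0, 0.96, -0.34] [0.008, -0.0, -0.0]
12 [-0.0, 0.95, -0.35] [0.008, -0.0, -0.0]
13 [-0.01, 0.95, -0.37] [0.008, -0.0, -0.0]
14 [-0.01, 0.94, -0.38] [0.008, -0.0, -0.0]
15 [-0.01, 0.94, -0.39] [0.008, -0.0, -0.0]
```

{"name": "play_rows", "arguments": {"targets": [{"claw": 1, "linear": [0, 0.8, -0.6], "rotation": [0.008, 0, 0]}, {"claw": 1, "linear": [0, 0.9, -0.5], "rotation": [0.008, 0, 0]}, {"claw": 1, "linear": [0, 0.9, -0.5], "rotation": [0.008, 0, 0]}, {"claw": 1, "linear": [0, 0.9, -0.4], "rotation": [0.008, 0, 0]}, {"claw": 1, "linear": [0, 0.9, -0.3], "rotation": [0.008, 0, 0]}, {"claw": 1, "linear": [0, 0.9, -0.3], "rotation": [0.008, 0, 0]}, {"claw": 1, "linear": [0, 0.9, -0.3], "rotation": [0.008, 0, 0]}, {"claw": 1, "linear": [0, 0.9, -0.3], "rotation": [0.008, 0, 0]}, {"claw": 1, "linear": [0, 0.9, -0.3], "rotation": [0.008, 0, 0]}, {"claw": 1, "linear": [0, 0.8, -0.2], "rotation": [0.008, 0, 0]}]}}

```text
time: 18.92
position: [0.454, 0.2211, 0.1519]
tool_rot: [0.035, 1.572, -0.04]
ft_force: [0.6, 0.6, -3.8]
grip_width: 0.497
```

```bash
python3 - <<'E'
from h import *
s,p,T=st();print(s['ft_force'],s['grip_width'])
plan(goal([.451,.386,.12],0,83),9)
E
```

```text
[ 0.61325141  0.55232092 -3.82022388] 0.497134961100295
t 18.9167 p [0.454  0.2211 0.1519] dist [-0.003   0.1649 -0.0319] turn [ 4.3 -0.1  0.2]
0 [0.14, 0.73, -0.05] [0.005, -0.0, 0.0]
1 [0.14, 0.73, -0.05] [0.005, -0.0, 0.0]
2 [0.14, 0.73, -0.06] [0.005, -0.0, 0.0]
3 [0.14, 0.73, -0.07] [0.005, -0.0, 0.0]
4 [0.14, 0.73, -0.07] [0.005, -0.0, 0.0]
5 [0.14, 0.73, -0.08] [0.005, -0.0, 0.0]
6 [0.14, 0.73, -0.08] [0.005, -0.0, 0.0]
7 [0.14, 0.73, -0.09] [0.005, -0.0, 0.0]
8 [0.14, 0.73, -0.1] [0.005, -0.0, 0.0]
```

{"name": "play_rows", "arguments": {"targets": [{"claw": 1, "linear": [0.14, 0.7, 0], "rotation": [0.005, 0, 0]}, {"claw": 1, "linear": [0.14, 0.7, 0.1], "rotation": [0.005, 0, 0]}, {"claw": 1, "linear": [0.14, 0.7, 0], "rotation": [0.005, 0, 0]}, {"claw": 1, "linear": [0.14, 0.7, 0], "rotation": [0.005, 0, 0]}, {"claw": 1, "linear": [0.14, 0.7, 0], "rotation": [0.005, 0, 0]}, {"claw": 1, "linear": [0.14, 0.7, -0.05], "rotation": [0.005, 0, 0]}, {"claw": 1, "linear": [0.14, 0.6, -0.05], "rotation": [0.005, 0, 0]}, {"claw": 1, "linear": [0.1, 0.4, -0.05], "rotation": [0.005, 0, 0]}, {"claw": 1, "linear": [0, 0, 0], "rotation": [0, 0, 0]}]}}

```text
time: 19.67
position: [0.4547, 0.3634, 0.1269]
tool_rot: [0.077, 1.571, -0.084]
ft_force: [-0.5, 0.2, -2.5]
grip_width: 0.498
```

```bash
python3 - <<'E'
from h import *
s,p,T=st();print(s['ft_force'],s['grip_width'],p)
plan(goal([.451,.386,.03],0,83),6)
E
```

```text
[-0.52410382  0.1576986  -2.46899078] 0.4984666008404484 [0.45471318 0.36338667 0.12689424]
t 19.6667 p [0.4547 0.3634 0.1269] dist [-0.0037  0.0226 -0.0969] turn [ 1.1 -0.1  0.2]
0 [0.65, 0.15, -0.04] [0.002, -0.0, 0.0]
1 [0.65, 0.15, -0.04] [0.002, -0.0, 0.0]
2 [0.65, 0.15, -0.04] [0.002, -0.0, 0.0]
3 [0.65, 0.15, -0.04] [0.002, -0.0, 0.0]
4 [0.65, 0.15, -0.04] [0.002, -0.0, 0.0]
5 [0.65, 0.15, -0.04] [0.002, -0.0, 0.0]
```

{"name": "play_rows", "arguments": {"targets": [{"claw": 1, "linear": [0.3, 0.4, -0.05], "rotation": [0.003, 0, 0]}, {"claw": 1, "linear": [0.5, 0.3, -0.05], "rotation": [0.003, 0, 0]}, {"claw": 1, "linear": [0.6, 0.2, -0.05], "rotation": [0.002, 0, 0]}, {"claw": 1, "linear": [0.6, 0, 0], "rotation": [0, 0, 0]}, {"claw": 1, "linear": [0.6, 0, 0], "rotation": [0, 0, 0]}, {"claw": 1, "linear": [0.5, 0, 0], "rotation": [0, 0, 0]}, {"claw": 1, "linear": [0, 0, 0], "rotation": [0, 0, 0]}]}}

```text
time: 20.25
position: [0.4535, 0.3827, 0.0468]
tool_rot: [0.083, 1.569, -0.097]
ft_force: [0.2, -0.2, -3.6]
grip_width: 0.498
```

```bash
python3 - <<'E'
from h import *
s,p,T=st();print(s['ft_force'],s['grip_width'],p)
need(goal([.451,.386,.0185],0,83))
E
```

```text
[ 0.16798066 -0.15247808 -3.55269695] 0.4978273917589912 [0.45353143 0.38269146 0.04682341]
t 20.25 p [0.4535 0.3827 0.0468] shift mm(tool) [28.3  3.2 -2.9] turn deg(tool) [0.4 0.  0.5] q [-0.15  0.45 -0.73  1.76  0.35  1.07 -1.12]
```

{"name": "play_rows", "arguments": {"targets": [{"claw": 1, "linear": [0.3, 0.05, -0.05], "rotation": [0.001, 0, 0.003]}, {"claw": 1, "linear": [0.3, 0, 0], "rotation": [0.001, 0, 0.003]}, {"claw": 1, "linear": [0.2, 0, 0], "rotation": [0, 0, 0]}, {"claw": 1, "linear": [0.1, 0, 0], "rotation": [0, 0, 0]}, {"claw": 1, "linear": [0, 0, 0], "rotation": [0, 0, 0]}]}}

```text
time: 20.67
position: [0.4534, 0.3826, 0.0229]
tool_rot: [0.095, 1.567, -0.094]
ft_force: [-0.7, -0.6, -3.8]
grip_width: 0.498
```

{"name": "play_rows", "arguments": {"targets": [{"claw": 1, "linear": [0.08, 0, 0], "rotation": [0, 0, 0]}, {"claw": 1, "linear": [0.08, 0, 0], "rotation": [0, 0, 0]}]}}

```text
time: 20.83
position: [0.4542, 0.3831, 0.0196]
tool_rot: [0.096, 1.566, -0.093]
ft_force: [0.4, 0.1, -3.3]
grip_width: 0.496
```

{"name": "play_rows", "arguments": {"targets": [{"claw": 1, "linear": [0.07, 0, 0], "rotation": [0, 0, 0]}, {"claw": 1, "linear": [0.05, 0, 0], "rotation": [0, 0, 0]}]}}

```text
time: 21.0
position: [0.4545, 0.3833, 0.0178]
tool_rot: [0.096, 1.565, -0.093]
ft_force: [-4.8, -5.3, 11.3]
grip_width: 0.506
```

{"name": "play_rows", "arguments": {"targets": [{"claw": 1, "linear": [0.06, 0, 0], "rotation": [0, 0, 0]}]}}

```text
time: 21.08
position: [0.4545, 0.3834, 0.0178]
tool_rot: [0.095, 1.565, -0.094]
ft_force: [-3.9, -4.3, 11.3]
grip_width: 0.502
```

Contact at z = 0.0178, as expected, so I'll release, retreat upward and check.

{"name": "play_rows", "arguments": {"targets": [{"claw": 0.25, "linear": [-0.03, 0, 0], "rotation": [0, 0, 0]}, {"claw": 0.25, "linear": [0, 0, 0], "rotation": [0, 0, 0]}, {"claw": 0.25, "linear": [0, 0, 0], "rotation": [0, 0, 0]}, {"claw": 0.25, "linear": [0, 0, 0], "rotation": [0, 0, 0]}, {"claw": 0.25, "linear": [0, 0, 0], "rotation": [0, 0, 0]}, {"claw": 0.25, "linear": [-0.4, 0, 0], "rotation": [0, 0, 0]}, {"claw": 0.25, "linear": [-0.8, 0, 0], "rotation": [0, 0, 0]}, {"claw": 0.25, "linear": [-0.9, 0, 0], "rotation": [0, 0, 0]}, {"claw": 0.25, "linear": [-0.9, 0, 0], "rotation": [0, 0, 0]}, {"claw": 0.25, "linear": [-0.9, 0, 0], "rotation": [0, 0, 0]}]}}

```text
time: 21.92
position: [0.4524, 0.383, 0.119]
tool_rot: [0.093, 1.569, -0.094]
ft_force: [1.5, -0.1, 0.1]
grip_width: 0.748
```

{"name": "play_rows", "arguments": {"targets": [{"claw": 0.25, "linear": [-0.6, -0.6, 0], "rotation": [0, 0, 0]}, {"claw": 0.25, "linear": [-0.6, -0.8, 0], "rotation": [0, 0, 0]}, {"claw": 0.25, "linear": [-0.3, -0.8, 0], "rotation": [0, 0, 0]}, {"claw": 0.25, "linear": [0, -0.8, 0], "rotation": [0, 0, 0]}, {"claw": 0.25, "linear": [0, -0.8, 0], "rotation": [0, 0, 0]}, {"claw": 0.25, "linear": [0, -0.8, 0], "rotation": [0, 0, 0]}, {"claw": 0.25, "linear": [0, -0.8, 0], "rotation": [0, 0, 0]}, {"claw": 0.25, "linear": [0, -0.8, 0], "rotation": [0, 0, 0]}, {"claw": 0.25, "linear": [0, -0.4, 0], "rotation": [0, 0, 0]}, {"claw": 0.25, "linear": [0, 0, 0], "rotation": [0, 0, 0]}]}}

```text
time: 22.75
position: [0.4342, 0.2192, 0.1714]
tool_rot: [0.096, 1.553, -0.079]
ft_force: [-0.1, -0.4, -0.2]
grip_width: 0.748
```

```bash
python3 - <<'E'
from h import *
s,p,T=st();print(p,s['ft_force'],s['grip_width'],s['time'])
a=get_image("scene");b=get_image("side")
cv2.imwrite("pics/c9.png",np.vstack([cv2.resize(a[140:300,150:470],(640,320)),cv2.resize(b[90:280,80:400],(640,280))]))
E
```

```text
[0.43417136 0.21923385 0.17136102] [-0.1089876  -0.44612001 -0.21299767] 0.7482401612188648 22.75
```

View pics/c9.png

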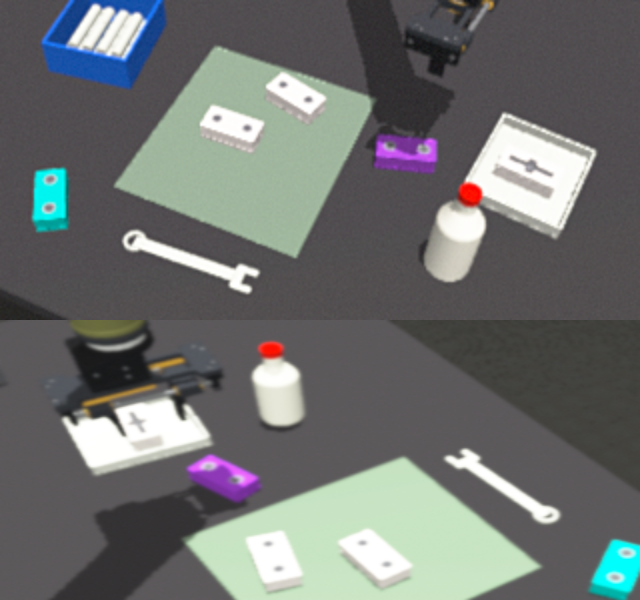

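The final view shows C lying flat inside the tray with the cross up, at about (530,170) in the upper crop. The other two blanks are flat on the mat, and the bottle, wrench and decoys look unmoved.

```bash
python3 -c "
from bench import *
print(close_job())"
```

```text
the job is handed in; nothing more can be done
None
```

I turned over the far blank first, and it was the one with the cross recess. It now lies flat in the steel tray with the recess up, and I handed the job in at about 23 s of the 72 s allowed.

- **Turning it over:** I gripped the blank at one end, stood it on its end on the mat, re-gripped it and laid it down. The side camera then showed the cross on top.
- **Placing it:** I gripped it across the middle and lowered it until the wrist felt the tray floor, at about 11 N. Then I opened the gripper and backed away.
- **Last checks:** the final pictures show the other two blanks still flat on the mat, holes up. The bottle, wrench and coloured look-alikes look unmoved by eye. The wrist force read near zero, with the gripper clear of everything.
- **What was off:** rotating around the standing blank drifted about 35 mm off and had to be corrected. Standing it on the mat, I pressed down more than intended: the wrist read about 39 N upward, about 43 N in all. That was the blank pressing on the mat, and it is well under the 120 N wrist limit. No check failed or disagreed.

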